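# Load the battery charger with the rechargeable cells

### The job

Put the four green rechargeable batteries on the charger: the D, the C, the AA and the nine-volt block, each lying in the cradle made for its size, with its white-collared contact end towards the red contact block. Set them in gently rather than dropping them, and leave the two red throw-away batteries lying where they are, because they must not be charged.

Things in the scene. Friction and masses are not known exactly. Their poses are not given: they have to be found in the camera images.
- cell_d: green rechargeable D cell, a cylinder 33 mm in diameter, 61 mm long, about 160 g, lying on the desk. Green sleeve; white collar and small silver button at the positive (+) end, the other end flat. Origin on its axis (16.5 mm above what it lies on), 10 mm from mid-length towards the button; own x along the axis towards the button
- cell_c: green rechargeable C cell, a cylinder 26 mm in diameter, 50 mm long, about 80 g, lying on the desk. Green sleeve; white collar and small silver button at the positive (+) end, the other end flat. Origin on its axis (13 mm above what it lies on), 10 mm from mid-length towards the button; own x along the axis towards the button
- cell_aa: green rechargeable AA cell, a cylinder 14.5 mm in diameter, 50.5 mm long, 30 g, lying on the desk. Green sleeve; white collar and small silver button at the positive (+) end, the other end flat. Origin on its axis (7.25 mm above what it lies on), 10 mm from mid-length towards the button; own x along the axis towards the button
- cell_9v: green rechargeable nine-volt block: a box 48.5 mm long (studs included), 26.5 wide, 17.5 high, 45 g, lying on its broad side. White collar at the end with its two silver studs, the contact end. Origin mid-width, mid-height (8.75 mm above what it lies on), 10 mm from mid-length towards the studs; own x along its length towards the studs
- red_c: red throw-away C cell, as big as the green one (26 x 50 mm, lying) but with a red sleeve and a dark steel collar; not to be charged, must stay where it is. Origin and axes as for the green C cell
- red_aa: red throw-away AA cell, as big as the green one (14.5 x 50.5 mm, lying) but with a red sleeve and a dark steel collar; not to be charged, must stay where it is. Origin and axes as for the green AA cell
- bay_d: black charger cradle for the D cell, floor strip 33 mm wide like the cell. Origin mid-floor, 20 mm above the desk, where the cell's middle goes; own x along the trough to the red block (for the + end; 23 mm high, face 34.5 mm ahead). Copper spring contact facing it: yields 10 mm at 1 N as the cell is pressed down. Cheeks 21.5 mm high beside the cell's ends, open between for fingers
- bay_c: black charger cradle for the C cell, floor strip 26 mm wide like the cell. Origin mid-floor, 20 mm above the desk, where the cell's middle goes; own x along the trough to the red block (for the + end; 18 mm high, face 29 mm ahead). Copper spring contact facing it: yields 10 mm at 1 N as the cell is pressed down. Cheeks 17 mm high beside the cell's ends, open between for fingers
- bay_aa: black charger cradle for the AA cell, floor strip 14.5 mm wide like the cell. Origin mid-floor, 20 mm above the desk, where the cell's middle goes; own x along the trough to the red block (for the + end; 13 mm high, face 29.25 mm ahead). Copper spring contact facing it: yields 10 mm at 1 N as the cell is pressed down. Cheeks 9.5 mm high beside the cell's ends, open between for fingers
- bay_9v: charger cradle for the nine-volt block: the white one. Origin mid-floor, 20 mm above the desk, where the block's middle goes; own x along the trough to the red block (13 mm high, face 28.25 mm ahead) with two brass contacts for the stud end. Copper spring contact facing it, yields 10 mm at 1 N. Cheeks 13 mm high at the ends only. All four cradles stand 72 mm apart in any order
There are look-alikes about, which are no part of the job. What is shaped like the cell_c but blue is not meant. Leave any purple look-alike of the cell_9v alone.

How it is judged (in metres and radians):
At the end, for the whole second after the job is handed in: Each green battery lies released and still in its own cradle: origin 2 to 18 mm along the cradle's x (+ end to the red block), within 8 mm sideways and 4 mm of its lying height, axis within 0.15 rad of the trough. Both red batteries lie within 30 mm of where they started (x of cell_d in the frame of bay_d between 0.002 and 0.018 m and y of cell_d in the frame of bay_d between -0.008 and 0.008 m and z of cell_d in the frame of bay_d between 0.0125 and 0.0205 m and angle between the x axis of cell_d and the x axis of bay_d, either way round below 0.15 rad and linear speed of each of cell_d, cell_c, cell_aa, cell_9v below 0.02 m/s and x of cell_c in the frame of bay_c between 0.002 and 0.018 m and y of cell_c in the frame of bay_c between -0.008 and 0.008 m and z of cell_c in the frame of bay_c between 0.009 and 0.017 m and angle between the x axis of cell_c and the x axis of bay_c, either way round below 0.15 rad and x of cell_aa in the frame of bay_aa between 0.002 and 0.018 m and y of cell_aa in the frame of bay_aa between -0.008 and 0.008 m and z of cell_aa in the frame of bay_aa between 0.00325 and 0.01125 m and angle between the x axis of cell_aa and the x axis of bay_aa, either way round below 0.15 rad and x of cell_9v in the frame of bay_9v between 0.002 and 0.018 m and y of cell_9v in the frame of bay_9v between -0.008 and 0.008 m and z of cell_9v in the frame of bay_9v between 0.00475 and 0.01275 m and angle between the x axis of cell_9v and the x axis of bay_9v, either way round below 0.15 rad and distance of each of red_c, red_aa from where it was at the start of the episode below 0.03 m); the robot touches nothing.
It fails at once if a red throw-away battery is moved by more than 30 mm (distance of any of red_c, red_aa from where it was at the start of the episode above 0.03 m).
It fails at once if a green battery is let fall into its cradle (falls free, faster than 0.5 m/s, not in the fingers) ((horizontal distance between cell_d and bay_d below 0.05 m and contact force between the fingers and cell_d below 0.05 N and linear speed of cell_d above 0.5 m/s) or (horizontal distance between cell_c and bay_c below 0.05 m and contact force between the fingers and cell_c below 0.05 N and linear speed of cell_c above 0.5 m/s) or (horizontal distance between cell_aa and bay_aa below 0.05 m and contact force between the fingers and cell_aa below 0.05 N and linear speed of cell_aa above 0.5 m/s) or (horizontal distance between cell_9v and bay_9v below 0.05 m and contact force between the fingers and cell_9v below 0.05 N and linear speed of cell_9v above 0.5 m/s)).
It also fails if it takes over 109 s, if anything falls off the work surface, if the arm or the gripper's body presses on something with over 40 N, if the wrist force passes 120 N, or if a joint passes its speed limit or range.

### The arm

A 6-joint arm with a two-finger parallel gripper is mounted at the origin on a cart in front of the work surface, level with it; the furniture and walls round the work are solid. World frame = base frame: x ahead of the robot, y to its left, z up, the work surface at z = 0. Lengths are in m, angles in degrees, forces in N, time in s.
With the tool pointing down it reaches from about 0.3 to 0.75 m from the base axis. Payload 8.5 kg.
Tool frame: the origin (TCP) lies on the centre line of the jaws, within the pads' length; the fingertips stand env.tips_ahead ahead of it and the grasp point (between the pads) lies 8 mm behind it (env.tips_ahead is the distance from the TCP to the fingertips, in m); z points along the fingers, y is the direction in which the jaws open and shut (so a half turn about z gives the same grasp; the last joint's range is limited). The gripper opens to 85 mm and grips with 20 to 120 N. Pads are 22 mm wide; open, the fingers measure 114 mm over their backs; the gripper's body (76 mm by 85 mm) begins 54 mm behind the grasp point. The pads swing forward as they close: fully open they stand 13 mm farther back than shut.
Start: joints at [-89.112, 21.807, 74.336, -0, 83.858, -12.336], TCP at [0.126, -0.535, 0.242] pointing down, gripper open.
Joint ranges: [-178.18, 178.18], [-50.72, 133.34], [12.68, 142.11], [-81.47, 261.47], [9.98, 163.14], [-165.26, 165.26]. Speed limits (degrees/s): [136.94, 136.94, 180, 180, 180, 180].

### API

Orientations are given as a 3x3 rotation matrix whose columns are the frame's x, y, z axes.
In Python, from rig import env gives the robot as it stands.
- The arm moves only by the tool servo_tool, never from a script. Its argument "commands" is a list of rows, each an object with "linear": the shift along the tool's x, y, z in mm, a list of three; "angular": the turn, a rotation vector about the tool's x, y, z in degrees, a list of three; "gripper": the opening, from -1 (shut) to 1 (fully open). In form: [{"linear": [x, y, z], "angular": [rx, ry, rz], "gripper": gripper}, ...]. A call has 1 to 20 rows; each row is the pose to reach, as a shift and turn from the pose commanded when the call began, along the tool's axes at that moment; what a row does not reach only later rows make up. A row lasts 1/10 s, in which the tool goes at most 50 mm and 8.59 degrees, less where a joint would pass 70% of its speed; a pose out of reach is approached as far as the arm can. A call with a gripper value outside its range is refused whole. The fingers move at their own pace and stop on an object; "force" is the grip in N (left out, the last holds). Time passes only in rows, so rows that repeat a pose let the fingers close. It gives the time, the measured TCP pose, the force and the opening at its end, in the units of the state.
- env.observe(): the state, without advancing time (a new reading comes with each control period).
- env.get_image(name): name is "scene" or "top"; returns a dict with "frame" (420x560x3 uint8, blue, green, red), "fx", "fy", "cx", "cy" (pixels), "cam_to_world" (4x4, takes a point from camera to world coordinates). Camera axes: x right, y up, looking along -z (the intrinsics and any distortion apply to the point x, -y, -z); pixel columns grow to the right and rows downward; lengths in m; the calibration is good to about 2 mm. A picture is of the moment at which its call begins. There is no depth.
- env.close_job(): hands the job in, once; it reports no verdict.
Trained networks look in a picture, given as the dict that the camera call returned (one of the last four; its "shot" number tells which), for a name from the list of things; names that differ only in an ending like _2 or _b are one class to them, and where a whole thing is asked for, a point or a joint stands for the part that bears it (a point fixed in the world has none). Each returns a list of dicts, best first, with "confidence" (0 to 1); they miss things now and then, are a little off and sometimes report something else, mostly with a low value. They report only what shows in the picture. A call takes as long as a camera call. They do not tell look-alikes from the thing itself.
- env.trace(picture, query): "pixels" (420x560 bool, what is visible of it) and "extent" ([left, top, right, bottom] in pixels, round what is visible of it).
The state is a dict: "time_s": time; "q": joint angles; "qvel": joint speeds; "joint_efforts": joint torques, N m; "position": TCP position; "tool_rot": TCP orientation; "ft_force": force on the tool from outside, world axes, zero at the start; "wrist_torque": the same for the moment, N m; "grip_width": finger opening in m.
Only numpy, scipy, OpenCV 4.12 (cv2) and the standard library are available. Lean on these libraries where they do the work, as an engineer would, in place of code of your own. Each camera call takes 0.05 s, during which the arm holds its last target.

## Working session

There is one attempt and no reset: what is moved stays moved. The work goes in short steps, Python scripts to look and compute and a tool call to move; the robot and the scene stay as the last step left them, time stands still between calls to the robot, and variables do not carry over. Pictures are saved under pics/ and viewed, and the job is handed in when it is done.

Besides the shell and the picture viewer there is one more tool, called after ">>>" as a command line: name --argument value ..., lists and objects as JSON in quotes. servo_tool: Moves the arm, as the interface text tells. Its arguments: {"type":"object","properties":{"commands":{"type":"array","items":{"type":"object","properties":{"linear":{"type":"array","items":{"type":"number"}},"angular":{"type":"array","items":{"type":"number"}},"gripper":{"type":"number"}}}},"force":{"type":"number"}},"required":["commands"]}

```bash
mkdir -p pics; ls; python3 - <<'E'
from rig import env
import cv2
print(env.tips_ahead); s=env.observe(); print({k:s[k] for k in('time_s','position','tool_rot','grip_width')})
for n in('scene','top'):
    p=env.get_image(n); cv2.imwrite(f'pics/{n}0.png',p['frame']); print(n,p['fx'],p['fy'],p['cx'],p['cy'],p['cam_to_world'],[k for k in p])
E
```

```text
pics
0.011
{'time_s': 0.0, 'position': array([ 0.12581328, -0.53514297,  0.24168612]), 'tool_rot': array([[ 9.73488232e-01,  2.28737101e-01, -2.92783421e-05],
       [ 2.28736886e-01, -9.73487121e-01,  1.50392552e-03],
       [ 3.15501475e-04, -1.47075083e-03, -9.99998869e-01]]), 'grip_width': 0.085144031814203}
scene 400.36862981295855 400.36862981295855 276.8793474927482 209.75441680108784 [[-0.81875529  0.23684838 -0.52301302 -0.01180653]
 [-0.57406652 -0.32287916  0.75246042  0.74386184]
 [ 0.00934903  0.91632521  0.40032574  0.44525173]
 [ 0.          0.          0.          1.        ]] ['frame', 'fx', 'fy', 'cx', 'cy', 'cam_to_world', 'shot']
top 436.52366738413633 436.52366738413633 273.73325599640833 205.7950609902437 [[ 0.01728744  0.9970856  -0.07430647  0.43331071]
 [-0.99981295  0.0165944  -0.00993405 -0.01504052]
 [-0.00867203  0.07446431  0.99718597  1.04163186]
 [ 0.          0.          0.          1.        ]] ['frame', 'fx', 'fy', 'cx', 'cy', 'cam_to_world', 'shot']
```

View pics/scene0.png

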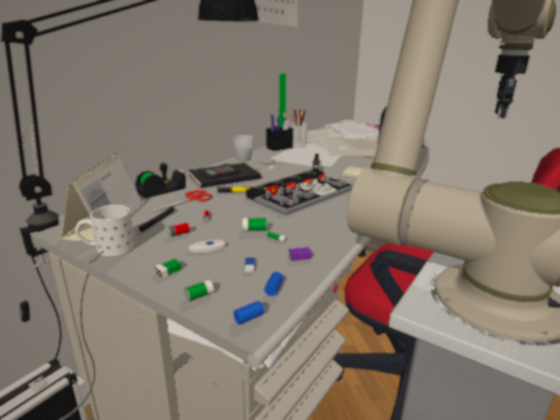

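View pics/top0.png

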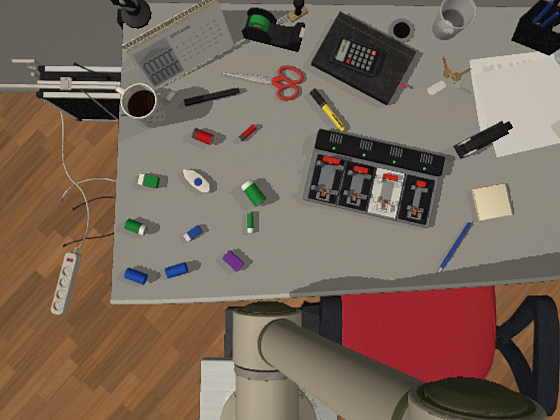

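Top view: green objects are at (149,180), (134,227), (253,193) and (250,222). The reds are at (203,136) and (248,132). Blue ones are at (136,276), (177,270) and (193,232), purple at (233,260), and a white thing at (196,181). The charger is around (375,178).

```bash
python3 - <<'E'
from rig import env
import cv2,numpy as np
p=env.get_image('top'); f=p['frame']
a=cv2.resize(f[110:300,115:275],None,fx=3.1,fy=3.1,interpolation=cv2.INTER_CUBIC); cv2.imwrite('pics/cropA.png',a)
b=cv2.resize(f[120:235,295:455],None,fx=5,fy=5,interpolation=cv2.INTER_CUBIC); cv2.imwrite('pics/cropB.png',b)
for n in 'cell_d cell_c cell_aa cell_9v red_c red_aa bay_d bay_c bay_aa bay_9v'.split():
    for r in env.trace(p,n)[:4]:
        ys,xs=np.nonzero(r['pixels']); 
        print(n,round(r['confidence'],2),r['extent'],xs.mean().round(1) if len(xs) else None,ys.mean().round(1) if len(xs) else None,len(xs))
E
```

```text
cell_d 0.79 [165.9, 264.1, 186.4, 277.3] 175.8 269.6 248
cell_d 0.6 [125.9, 218.2, 147.1, 236.4] 135.5 226.7 254
cell_d 0.57 [241.7, 180.9, 263.5, 203.7] 252.6 192.0 330
cell_d 0.53 [124.2, 268.7, 148.7, 279.7] 134.9 275.1 247
cell_c 0.79 [165.9, 264.1, 186.4, 277.3] 175.8 269.6 248
cell_c 0.6 [125.9, 218.2, 147.1, 236.4] 135.5 226.7 254
cell_c 0.57 [241.7, 180.9, 263.5, 203.7] 252.6 192.0 330
cell_c 0.53 [124.2, 268.7, 148.7, 279.7] 134.9 275.1 247
cell_aa 0.62 [247.3, 210.3, 255.4, 235.5] 249.4 221.3 108
cell_9v 0.73 [134.8, 172.4, 159.4, 187.3] 147.3 180.1 260
red_c 0.7 [188.6, 129.1, 215.0, 144.6] 202.1 135.6 228
bay_d 0.94 [307.5, 155.1, 348.6, 203.5] 325.8 178.2 1235
bay_d 0.55 [336.8, 159.2, 374.1, 209.1] 355.6 185.3 1275
bay_c 0.94 [307.5, 155.1, 348.6, 203.5] 325.8 178.2 1235
bay_c 0.55 [336.8, 159.2, 374.1, 209.1] 355.6 185.3 1275
bay_aa 0.63 [399.2, 175.4, 433.0, 223.8] 415.8 199.0 1271
bay_9v 0.8 [367.7, 167.2, 406.3, 218.4] 385.3 192.3 1287
```

View pics/cropA.png

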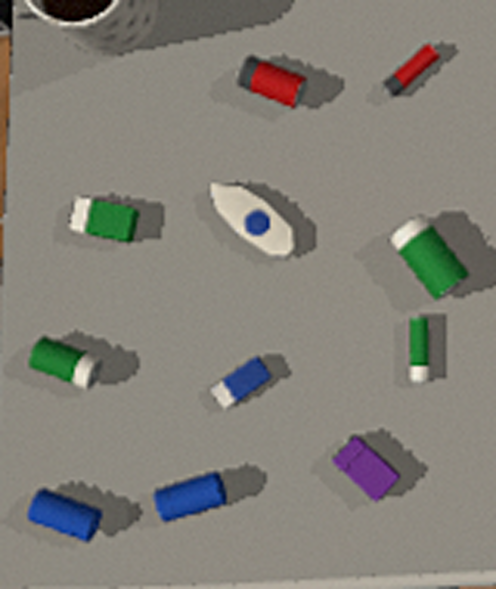

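View pics/cropB.png

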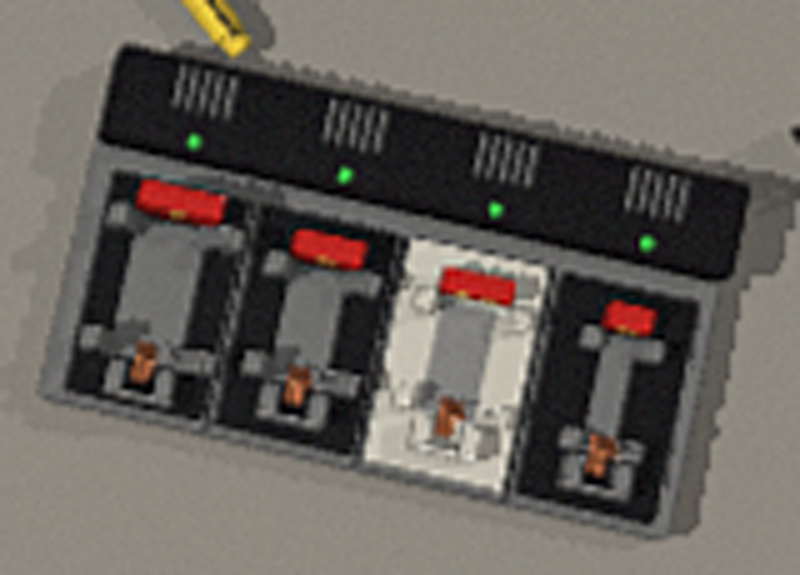

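Choices from the top picture:
- **cell_d:** (253,193).
- **cell_c:** green cylinder at (134,227). Not the blue ones at (136,276) and (177,270), nor the red one at (203,136).
- **cell_aa:** (250,222). Not the red one at (248,132) or the blue/white one at (193,232).
- **cell_9v:** green box at (149,180). Not the purple one at (233,260).
- **Bays, left to right:** D, C, 9V (white), AA. The red blocks are at the image-top end.

Next I measure with a silhouette fit.

```bash
cat > h.py <<'E'
from rig import env
import cv2,numpy as np
from scipy.optimize import minimize
def proj(p,P):
    P=np.atleast_2d(P);M=np.linalg.inv(p['cam_to_world']);c=P@M[:3,:3].T+M[:3,3]
    return np.c_[p['fx']*c[:,0]/-c[:,2]+p['cx'],p['fy']*-c[:,1]/-c[:,2]+p['cy']]
def back(p,uv,z):
    uv=np.atleast_2d(uv);d=np.c_[(uv[:,0]-p['cx'])/p['fx'],-(uv[:,1]-p['cy'])/p['fy'],-np.ones(len(uv))]
    R=p['cam_to_world'][:3,:3];t=p['cam_to_world'][:3,3];d=d@R.T
    return t+d*((z-t[2])/d[:,2])[:,None]
def model(n,L=None):
    # points in frame: x along axis from MID, z up from support
    D={'d':(.033,.061),'c':(.026,.050),'aa':(.0145,.0505)}
    if n=='9v':
        return np.array([[x,y,z] for x in(-.02425,.0215) for y in(-.01325,.01325) for z in(0,.0175)])
    d,L=D[n];t=np.linspace(0,2*np.pi,25)
    b=1.5e-3
    return np.array([[x,d/2*np.cos(a),d/2+d/2*np.sin(a)] for x in(-L/2,L/2-b) for a in t])
def pose(mod,q,z0=0):
    c,s=np.cos(q[2]),np.sin(q[2]);return np.c_[q[0]+c*mod[:,0]-s*mod[:,1],q[1]+s*mod[:,0]+c*mod[:,1],z0+mod[:,2]]
def fit(p,mask,off,S,n,q0,z0=0):
    """mask: S-times upsampled float mask of crop starting at off"""
    mod=model(n)
    def cost(q):
        uv=(proj(p,pose(mod,q,z0))-off+.5)*S-.5
        h=cv2.convexHull((uv*16).round().astype(np.int32))
        m=np.zeros(mask.shape,np.uint8);cv2.fillConvexPoly(m,h,1,lineType=8,shift=4)
        return 1-np.minimum(m,mask).sum()/np.maximum(m,mask).sum()
    best=None
    for k in range(3):
        s=np.array([[0,0,0],[.006,0,0],[0,.006,0],[0,0,.2]])*(.5**k)
        r=minimize(cost,q0,method='Nelder-Mead',options=dict(initial_simplex=q0+s,xatol=1e-5,fatol=1e-5));q0=r.x
    return q0,r.fun
E
cat > m.py <<'E'
from h import *
T=dict(d=(253,193),c=(134,227),aa=(250,222))
T['9v']=(149,180)
p=env.get_image('top');f=p['frame'];S=6
vis=[]
for n,(u,v) in T.items():
    w=20;off=np.array([u-w,v-w]);cr=f[v-w:v+w,u-w:u+w]
    c=cv2.resize(cr,None,fx=S,fy=S,interpolation=cv2.INTER_CUBIC);i=c.astype(int);B,G,R=i[...,0],i[...,1],i[...,2]
    hsv=cv2.cvtColor(c,cv2.COLOR_BGR2HSV)
    g=(G-np.maximum(R,B)>35)
    bg=np.median(cr.reshape(-1,3),0);wh=((i.min(2)>bg.max()+25))
    m=(g|wh).astype(np.uint8)
    k,l,st,ce=cv2.connectedComponentsWithStats(m);m=(l==1+np.argmax(st[1:,4])).astype(np.uint8);m=cv2.morphologyEx(m,cv2.MORPH_CLOSE,np.ones((9,9)))
    gy,gx=np.nonzero(m&g);wy,wx=np.nonzero(m&wh&~g)
    Gc=back(p,(np.array([gx.mean(),gy.mean()])+.5)/S-.5+off,.01)[0];W=back(p,(np.array([wx.mean(),wy.mean()])+.5)/S-.5+off,.01)[0]
    th=np.arctan2(*(W-Gc)[1::-1]);mid=.7*Gc+.3*W
    q,e=fit(p,m.astype(np.float32),off,S,n,np.array([mid[0],mid[1],th]))
    print(n,q[:2].round(4),np.degrees(q[2]).round(1),'err',round(e,3),'bg',bg,'area',m.sum()/S/S)
    uv=(proj(p,pose(model(n),q))-off+.5)*S-.5
    cv2.polylines(c,[cv2.convexHull(uv.astype(np.int32))],1,(255,0,255),1)
    c2=c.copy();cc,_=cv2.findContours(m,0,1);cv2.drawContours(c2,cc,-1,(0,255,255),1);vis.append(np.vstack([c,c2]))
cv2.imwrite('pics/fit.png',cv2.resize(np.hstack(vis),None,fx=.8,fy=.8))
E
python3 m.py
```

```text
d [0.5421 0.0467] 37.8 err 0.176 bg [119. 129. 133.] area 306.8333333333333
c [nan nan] nan err 1.0 bg [126. 136. 140.] area 144.97222222222223
aa [nan nan] nan err 1.0 bg [128. 137. 142.] area 85.6111111111111
9v [nan nan] nan err 1.0 bg [127. 137. 141.] area 164.33333333333334m.py:15: RuntimeWarning: Mean of empty slice.
  Gc=back(p,(np.array([gx.mean(),gy.mean()])+.5)/S-.5+off,.01)[0];W=back(p,(np.array([wx.mean(),wy.mean()])+.5)/S-.5+off,.01)[0]
  ret = ret.dtype.type(ret / rcount)
h.py:26: RuntimeWarning: invalid value encountered in cast
  h=cv2.convexHull((uv*16).round().astype(np.int32))
m.py:20: RuntimeWarning: invalid value encountered in cast
  cv2.polylines(c,[cv2.convexHull(uv.astype(np.int32))],1,(255,0,255),1)
```

```bash
python3 - <<'E'
from h import *
p=env.get_image('top');f=p['frame'];S=6
off=np.array([295,140]);c=cv2.resize(f[140:235,295:445],None,fx=S,fy=S,interpolation=cv2.INTER_CUBIC);i=c.astype(int)
B,G,R=i[...,0],i[...,1],i[...,2]
red=((R-np.maximum(G,B)>70)&(abs(G-B)<40)).astype(np.uint8)
k,l,st,ce=cv2.connectedComponentsWithStats(red)
for j in range(1,k):
    if st[j,4]<300: continue
    ys,xs=np.nonzero(l==j); r=cv2.minAreaRect(np.c_[xs,ys].astype(np.float32)); bx=(cv2.boxPoints(r)+.5)/S-.5+off
    print(st[j,4]/36,np.round(bx,1).tolist())
E
```

```text
101.30555555555556 [[321.4, 161.3], [322.8, 154.9], [339.9, 158.7], [338.5, 165.1]]
79.86111111111111 [[352.3, 170.8], [353.6, 164.8], [368.2, 167.9], [366.9, 173.9]]
72.25 [[382.2, 177.9], [383.3, 172.6], [398.0, 175.7], [396.9, 180.9]]
51.083333333333336 [[414.8, 184.8], [416.1, 179.1], [426.0, 181.5], [424.6, 187.1]]
```

```bash
sed -i "s/    k,l,st,ce=cv2.connected/    m=cv2.morphologyEx(m,cv2.MORPH_CLOSE,np.ones((13,13)))\n    k,l,st,ce=cv2.connected/; s/max()+25/max()+18/; s/G-np.maximum(R,B)>35/G-np.maximum(R,B)>22/" m.py; python3 m.py
```

```text
d [0.5414 0.0459] 38.7 err 0.12 bg [119. 130. 133.] area 327.94444444444446
c [0.4553 0.3222] -109.8 err 0.244 bg [127. 136. 140.] area 196.0277777777778
aa [0.4696 0.0514] 181.2 err 0.106 bg [128. 137. 142.] area 116.02777777777777
9v [0.5665 0.2976] 78.1 err 0.079 bg [127. 136. 141.] area 230.61111111111111
```

```bash
python3 - <<'E'
from h import *
p=env.get_image('top')
E={'d':([[321.4,161.3],[338.5,165.1]],.043,.0345),'c':([[352.3,170.8],[366.9,173.9]],.038,.029),'9v':([[382.2,177.9],[396.9,180.9]],.033,.02825),'aa':([[414.8,184.8],[424.6,187.1]],.033,.02925)}
def est(th):
    ux=np.array([np.cos(th),np.sin(th)]);return {n:back(p,np.mean(a,0)+0,z)[0][:2]-d*ux for n,(a,z,d) in E.items()}
for n,(a,z,d) in E.items():
    w=back(p,a,z);v=w[0]-w[1];print(n,'width',np.linalg.norm(v).round(4),'th',np.degrees(np.arctan2(-v[0],v[1])).round(1))
for it in range(5):
    if it==0: th=0
    o=est(th);v=o['d']-o['aa'];th=np.arctan2(-v[0],v[1])
print(np.degrees(th),{k:v.round(4) for k,v in o.items()})
A=np.array([o[k] for k in('d','c','9v','aa')]);print(np.linalg.norm(np.diff(A,axis=0),axis=1))
E
```

```text
d width 0.0403 th -11.8
c width 0.0344 th -11.2
9v width 0.0346 th -10.8
aa width 0.0232 th -12.5
-11.573089086475658 {'d': array([ 0.5747, -0.1262]), 'c': array([ 0.5606, -0.1966]), '9v': array([ 0.5467, -0.2672]), 'aa': array([ 0.5316, -0.3367])}
[0.07180167 0.07190891 0.07112286]
```

View pics/fit.png

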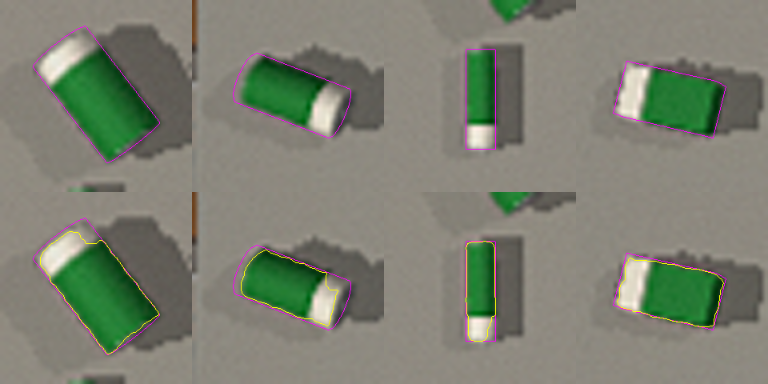

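Fits are consistent with the given sizes: bay spacing comes out at 71–72 mm and the axis at about -11.5°. One doubt remains: whether the red mask's lower edge is the top or the bottom of the block face. I'll overlay the wireframe in both cameras.

```bash
cat > ov.py <<'E'
from h import *
import sys
th=np.radians(float(sys.argv[1]));dx=float(sys.argv[2]);tag=sys.argv[3]
ux=np.array([np.cos(th),np.sin(th)]);uy=np.array([-ux[1],ux[0]])
c0=np.array([.5534,-.23167])+dx*ux
B={'d':(108,.023,.0345,.0165,.0202),'c':(36,.018,.029,.013,.0172),'9v':(-36,.013,.02825,.01325,.0173),'aa':(-108,.013,.02925,.00725,.0116)}
if __name__=='__main__':
  for cam,(x0,y0,x1,y1),S in(('top',(300,140,440,230),5),('scene',(245,160,360,215),6)):
    p=env.get_image(cam);c=cv2.resize(p['frame'][y0:y1,x0:x1],None,fx=S,fy=S,interpolation=cv2.INTER_CUBIC)
    def L(o,pts,z,col,cl=False):
        W=np.array([[*(o+a*ux+b*uy),zz] for (a,b),zz in zip(pts,np.broadcast_to(z,len(pts)))])
        uv=(proj(p,W)-[x0,y0]+.5)*S-.5;cv2.polylines(c,[uv.round().astype(np.int32)],cl,col,1)
    for n,(k,h,f,w,bw) in B.items():
        o=c0+uy*k/1000
        L(o,[(f,-bw),(f,bw),(f,bw),(f,-bw)],[.02,.02,.02+h,.02+h],(255,255,0),True)
        L(o,[(-f,-w),(f,-w)],.02,(255,0,255));L(o,[(-f,w),(f,w)],.02,(255,0,255))
        L(o,[(0,-w),(0,w)],.02,(0,255,0))
    cv2.imwrite(f'pics/ov_{cam}_{tag}.png',c)
E
python3 ov.py -11.5 0.003 a
```

```text
(no output)
```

View pics/ov_top_a.png

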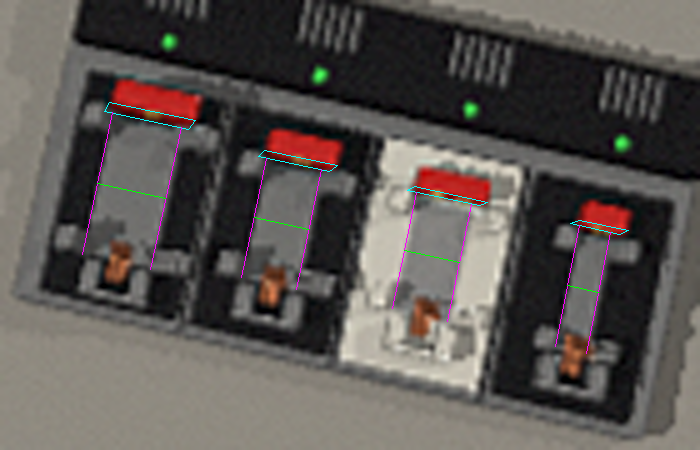

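View pics/ov_scene_a.png

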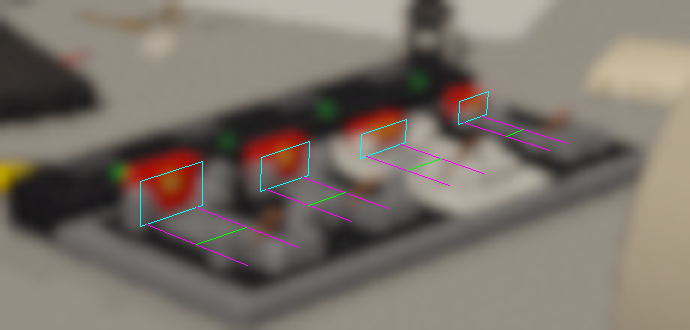

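```bash
cat > bfit.py <<'E'
from h import *
B={'d':(.108,.023,.0345),'c':(.036,.018,.029),'9v':(-.036,.013,.02825),'aa':(-.108,.013,.02925)}
S=6
def prep(cam,box):
    p=env.get_image(cam);x0,y0,x1,y1=box;c=cv2.resize(p['frame'][y0:y1,x0:x1],None,fx=S,fy=S,interpolation=cv2.INTER_CUBIC);i=c.astype(int)
    m=((i[...,2]-np.maximum(i[...,0],i[...,1])>50)).astype(np.uint8)
    m=cv2.morphologyEx(m,cv2.MORPH_CLOSE,np.ones((15,15)));m=cv2.morphologyEx(m,cv2.MORPH_OPEN,np.ones((9,9)))
    return p,m,np.array([x0,y0])
def ren(p,off,shape,q):
    x,y,th,t,*bw=q;ux=np.array([np.cos(th),np.sin(th)]);uy=np.array([-ux[1],ux[0]]);M=np.zeros(shape,np.uint8)
    for (k,h,f),w in zip(B.values(),bw):
        P=np.array([[*(np.array([x,y])+(k+b)*uy+a*ux),z] for a in(f,f+t) for b in(-w,w) for z in(.02,.02+h)])
        cv2.fillConvexPoly(M,cv2.convexHull((((proj(p,P)-off+.5)*S-.5)*16).round().astype(np.int32)),1,shift=4)
    return M
V=[prep('top',(300,140,440,230)),prep('scene',(245,160,335,215))]
def cost(q,vs):
    return sum(1-(m&r).sum()/(m|r).sum() for p,m,o in vs for r in[ren(p,o,m.shape,q)])
q0=np.array([.556,-.233,np.radians(-11.5),.011,.0195,.0165,.0165,.0105])
for nm,vs in(('top',V[:1]),('scene',V[1:]),('both',V)):
    q=q0
    for k in range(4):
        s=np.vstack([np.zeros(8),np.diag([.005,.005,.05,.003,.002,.002,.002,.002])*(1 if k%2==0 else -.7)])
        r=minimize(cost,q,args=(vs,),method='Nelder-Mead',options=dict(initial_simplex=q+s,xatol=1e-5,fatol=1e-5,maxfev=800));q=r.x
    print(nm,q[:2].round(4),np.degrees(q[2]).round(2),q[3:].round(4),round(r.fun,3))
    ux=np.array([np.cos(q[2]),np.sin(q[2])]);uy=np.array([-ux[1],ux[0]]);print({n:(q[:2]+uy*b[0]).round(4).tolist() for n,b in B.items()})
E
python3 bfit.py
```

```text
top [ 0.5565 -0.2335] -12.09 [0.0104 0.0195 0.016  0.016  0.0099] 0.178
{'d': [0.5791, -0.1279], 'c': [0.564, -0.1983], '9v': [0.5489, -0.2687], 'aa': [0.5338, -0.3391]}
scene [ 0.5633 -0.2426] -11.6 [0.011  0.0178 0.0154 0.0157 0.0104] 0.215
{'d': [0.585, -0.1368], 'c': [0.5705, -0.2073], '9v': [0.556, -0.2779], 'aa': [0.5415, -0.3484]}
both [ 0.5567 -0.2336] -12.04 [0.0103 0.0195 0.0159 0.0161 0.0098] 0.64
{'d': [0.5792, -0.128], 'c': [0.5642, -0.1984], '9v': [0.5492, -0.2688], 'aa': [0.5342, -0.3392]}
```

```bash
python3 - <<'E'
from h import *
p=env.get_image('scene');f=p['frame']
Q={'d':(.5414,.0459,38.7),'c':(.4553,.3222,-109.8),'aa':(.4696,.0514,181.2),'9v':(.5665,.2976,78.1)}
x0,y0,x1,y1=130,190,330,310;S=4
c=cv2.resize(f[y0:y1,x0:x1],None,fx=S,fy=S,interpolation=cv2.INTER_CUBIC)
for n,q in Q.items():
    uv=(proj(p,pose(model(n),(q[0],q[1],np.radians(q[2]))))-[x0,y0]+.5)*S-.5
    cv2.polylines(c,[cv2.convexHull(uv.round().astype(np.int32))],1,(255,0,255),1)
cv2.imwrite('pics/sc_cells.png',c)
E
sed -i 's/^c0=.*/c0=np.array([.5565,-.2335])/' ov.py; python3 ov.py -12 0 b
```

```text
(no output)
```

View pics/sc_cells.png

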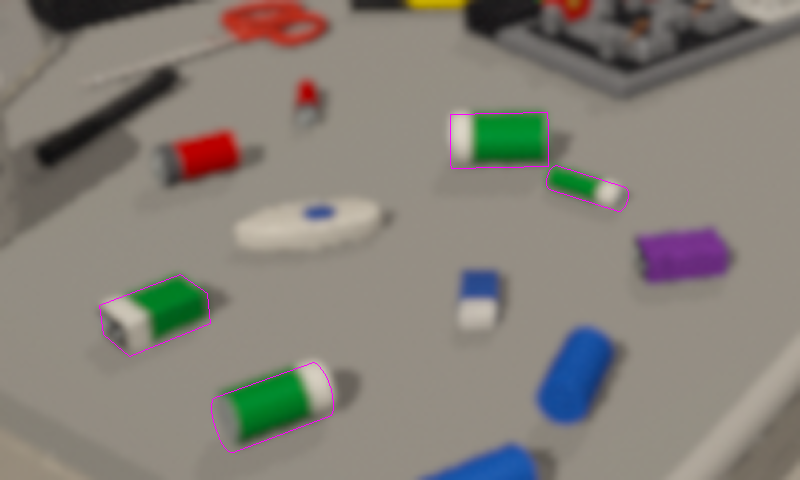

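View pics/ov_top_b.png

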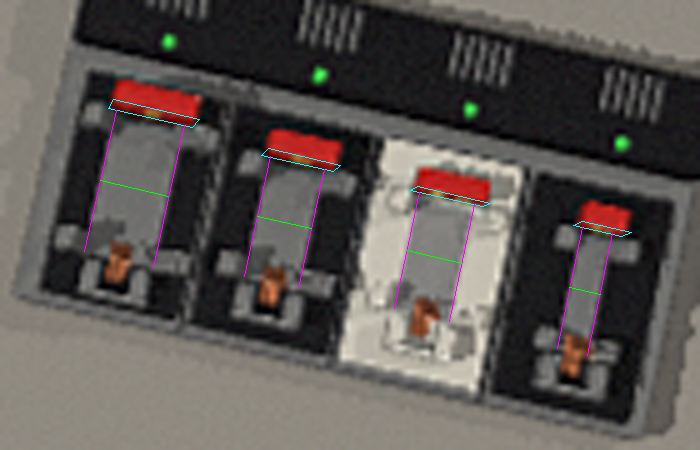

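View pics/ov_scene_b.png

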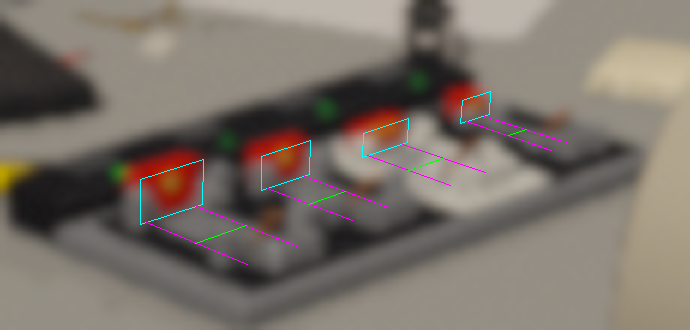

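Cells agree between the two views to about 1–2 px. For the bays I trust the top camera, whose outlines sit on the strips and blocks. I'll write a move calculator.

```bash
cat > mv.py <<'E'
import sys
from h import *
T={'d':(.5414,.0459,38.7),'c':(.4553,.3222,70.2),'aa':(.4696,.0514,181.2),'9v':(.5665,.2976,78.1),
'bd':(.579,-.128,-11.9),'bc':(.564,-.198,168.1),'b9':(.549,-.2685,-11.9),'ba':(.534,-.339,-11.9)}
s=env.observe();R=s['tool_rot'];P=s['position']
yaw=np.degrees(np.arctan2(R[1,0],R[0,0]))
print('t',s['time_s'],'P',P.round(4),'yaw',yaw.round(2),'tilt',R[:,2].round(4),'w',round(s['grip_width'],4),'F',np.round(s['ft_force'],1),'q',np.round(s['q'],1))
for a in sys.argv[1:]:
    n,z,*e=a.split(',');x,y,w=T[n];z=float(z);d=float(e[0]) if e else 0
    x+=d*np.cos(np.radians(w));y+=d*np.sin(np.radians(w))
    L=R.T@(np.array([x,y,z])-P)*1000;da=(w-yaw+180)%360-180
    print(a,'linear',L.round(1),'angz',round(-da,1))
E
python3 mv.py d,.13 d,.018
```

```text
t 1.2 P [ 0.1258 -0.5354  0.2423] yaw 13.22 tilt [ 0. -0. -1.] w 0.0854 F [-0.6 -0.6 -0.5] q [-89.1  21.8  74.3   0.   83.9 -12.3]
d,.13 linear [ 537.5 -470.8  112.3] angz -25.5
d,.018 linear [ 537.5 -470.8  224.3] angz -25.5
```

>>> servo_tool --commands '[{"linear":[537.5,-470.8,60],"angular":[0,0,-25.5],"gripper":0.3},{"linear":[537.5,-470.8,60],"angular":[0,0,-25.5],"gripper":0.3},{"linear":[537.5,-470.8,60],"angular":[0,0,-25.5],"gripper":0.3},{"linear":[537.5,-470.8,60],"angular":[0,0,-25.5],"gripper":0.3},{"linear":[537.5,-470.8,60],"angular":[0,0,-25.5],"gripper":0.3},{"linear":[537.5,-470.8,60],"angular":[0,0,-25.5],"gripper":0.3},{"linear":[537.5,-470.8,60],"angular":[0,0,-25.5],"gripper":0.3},{"linear":[537.5,-470.8,60],"angular":[0,0,-25.5],"gripper":0.3},{"linear":[537.5,-470.8,60],"angular":[0,0,-25.5],"gripper":0.3},{"linear":[537.5,-470.8,60],"angular":[0,0,-25.5],"gripper":0.3},{"linear":[537.5,-470.8,60],"angular":[0,0,-25.5],"gripper":0.3},{"linear":[537.5,-470.8,60],"angular":[0,0,-25.5],"gripper":0.3},{"linear":[537.5,-470.8,60],"angular":[0,0,-25.5],"gripper":0.3},{"linear":[537.5,-470.8,60],"angular":[0,0,-25.5],"gripper":0.3},{"linear":[537.5,-470.8,112],"angular":[0,0,-25.5],"gripper":0.3},{"linear":[537.5,-470.8,112],"angular":[0,0,-25.5],"gripper":0.3},{"linear":[537.5,-470.8,112],"angular":[0,0,-25.5],"gripper":0.3},{"linear":[537.5,-470.8,112],"angular":[0,0,-25.5],"gripper":0.3}]' --force 50

```text
time_s: 3.0
position: [0.5416, 0.0448, 0.1319]
tool_rot: [[0.781, 0.625, 0.002], [0.625, -0.781, -0.0], [0.001, 0.001, -1.0]]
ft_force: [-0.1, 0.5, 1.1]
grip_width: 0.0553
```

```bash
python3 mv.py d,.13 d,.019; python3 - <<'E'
from h import *
for c,b in(('top',(190,130,330,260)),('scene',(180,150,340,270))):
    p=env.get_image(c);cv2.imwrite(f'pics/g1{c}.png',cv2.resize(p['frame'][b[1]:b[3],b[0]:b[2]],None,fx=4,fy=4,interpolation=2))
E
```

```text
t 3.0 P [0.5416 0.0448 0.1319] yaw 38.66 tilt [ 1.8e-03 -4.0e-04 -1.0e+00] w 0.0553 F [-0.1  0.5  1.1] q [-7.7 27.2 85.3 -0.  67.4 43.6]
d,.13 linear [ 0.5 -1.   1.9] angz -0.0
d,.019 linear [  0.4  -1.1 112.9] angz -0.0
```

View pics/g1scene.png

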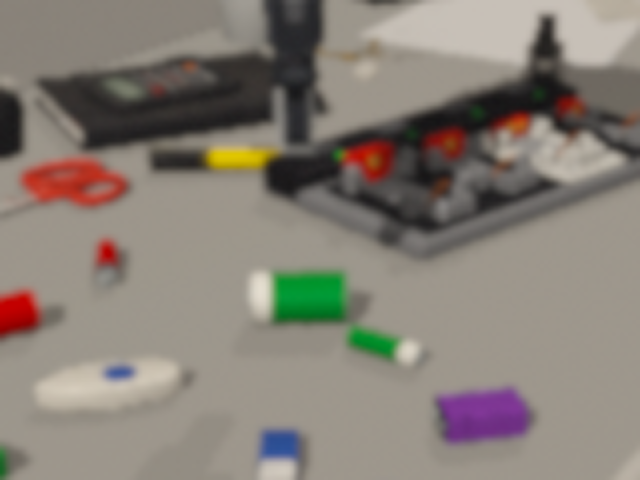

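```bash
python3 - <<'E'
from h import *
p=env.get_image('scene')
for z in(.1319,.1209,.134): print((proj(p,[[.5416,.0448,z]])-[180,150])*4)
E
```

```text
[[294.36978839 120.46192584]]
[[294.62948194 138.09043457]]
[[294.31993395 117.07770858]]
```

>>> servo_tool --commands '[{"linear":[0.5,-1,50],"angular":[0,0,0],"gripper":0.3},{"linear":[0.5,-1,85],"angular":[0,0,0],"gripper":0.3},{"linear":[0.5,-1,105],"angular":[0,0,0],"gripper":0.3},{"linear":[0.5,-1,113],"angular":[0,0,0],"gripper":0.3},{"linear":[0.5,-1,113],"angular":[0,0,0],"gripper":0.3},{"linear":[0.5,-1,113],"angular":[0,0,0],"gripper":-1},{"linear":[0.5,-1,113],"angular":[0,0,0],"gripper":-1},{"linear":[0.5,-1,113],"angular":[0,0,0],"gripper":-1},{"linear":[0.5,-1,113],"angular":[0,0,0],"gripper":-1},{"linear":[0.5,-1,113],"angular":[0,0,0],"gripper":-1}]' --force 50

```text
time_s: 4.15
position: [0.5421, 0.0468, 0.0191]
tool_rot: [[0.78, 0.626, 0.003], [0.626, -0.78, -0.001], [0.002, 0.003, -1.0]]
ft_force: [-1.1, -1.5, 6.1]
grip_width: 0.0317
```

>>> servo_tool --commands '[{"linear":[0,0,-40],"angular":[0,0,0],"gripper":-1},{"linear":[0,0,-80],"angular":[0,0,0],"gripper":-1},{"linear":[0,0,-110],"angular":[0,0,0],"gripper":-1},{"linear":[0,0,-110],"angular":[0,0,0],"gripper":-1}]'

```text
time_s: 4.55
position: [0.5429, 0.0468, 0.132]
tool_rot: [[0.78, 0.626, 0.009], [0.626, -0.78, -0.001], [0.006, 0.007, -1.0]]
ft_force: [-0.6, -1.4, -2.2]
grip_width: 0.0322
```

```bash
python3 mv.py bd,.13,.001; python3 - <<'E'
from h import *
for c,b in(('top',(190,130,330,260)),('scene',(180,120,340,240))):
    p=env.get_image(c);cv2.imwrite(f'pics/g2{c}.png',cv2.resize(p['frame'][b[1]:b[3],b[0]:b[2]],None,fx=4,fy=4,interpolation=2))
E
```

```text
t 4.55 P [0.5429 0.0468 0.132 ] yaw 38.74 tilt [ 0.009  -0.0011 -1.    ] w 0.0322 F [-0.6 -1.4 -2.2] q [-7.5 27.2 85.3  0.  67.  43.7]
bd,.13,.001 linear [-80.6 159.7   2.6] angz 50.6
```

View pics/g2scene.png

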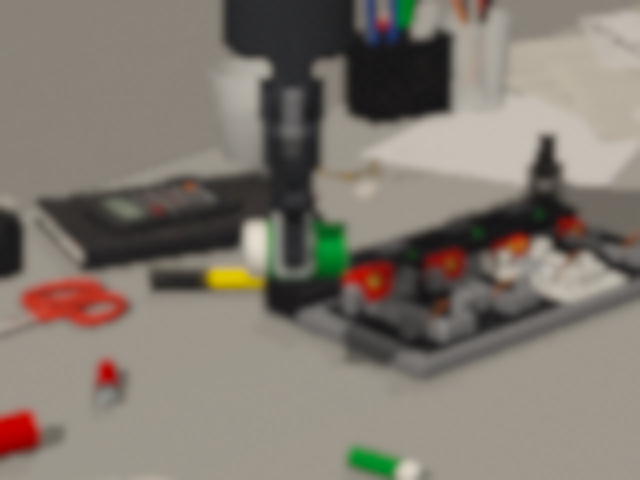

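View pics/g2top.png

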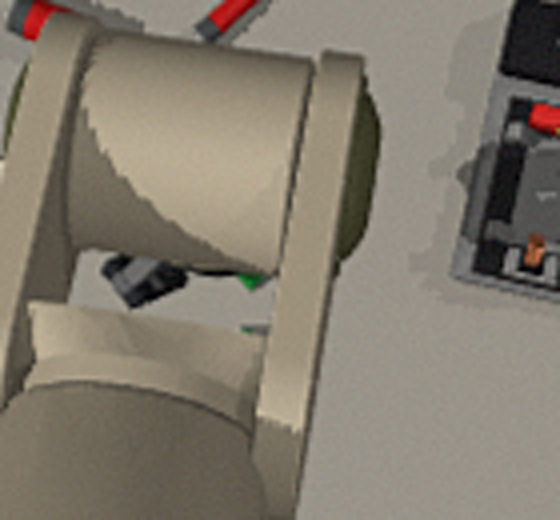

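The D is held centred: it spans 242–345 px with the finger at 293.

>>> servo_tool --commands '[{"linear":[-80.6,159.7,2],"angular":[0,0,50.6],"gripper":-1},{"linear":[-80.6,159.7,2],"angular":[0,0,50.6],"gripper":-1},{"linear":[-80.6,159.7,2],"angular":[0,0,50.6],"gripper":-1},{"linear":[-80.6,159.7,2],"angular":[0,0,50.6],"gripper":-1},{"linear":[-80.6,159.7,2],"angular":[0,0,50.6],"gripper":-1},{"linear":[-80.6,159.7,2],"angular":[0,0,50.6],"gripper":-1},{"linear":[-80.6,159.7,2],"angular":[0,0,50.6],"gripper":-1},{"linear":[-80.6,159.7,2],"angular":[0,0,50.6],"gripper":-1},{"linear":[-80.6,159.7,2],"angular":[0,0,50.6],"gripper":-1}]'

```text
time_s: 5.55
position: [0.578, -0.1277, 0.1248]
tool_rot: [[0.979, -0.203, -0.001], [-0.203, -0.979, 0.0], [-0.001, -0.0, -1.0]]
ft_force: [-0.3, 0.5, -1.5]
grip_width: 0.0318
```

```bash
python3 mv.py bd,.13,.001 bd,.041,.001; python3 - <<'E'
from h import *
for c,b in(('top',(270,120,410,250)),('scene',(180,120,340,240))):
    p=env.get_image(c);cv2.imwrite(f'pics/g3{c}.png',cv2.resize(p['frame'][b[1]:b[3],b[0]:b[2]],None,fx=4,fy=4,interpolation=2))
E
```

```text
t 5.55 P [ 0.578  -0.1277  0.1248] yaw -11.7 tilt [-9.e-04  4.e-04 -1.e+00] w 0.0318 F [-0.3  0.5 -1.5] q [-23.9  32.   77.6   0.   70.5  77.8]
bd,.13,.001 linear [ 2.1  0.1 -5.2] angz 0.2
bd,.041,.001 linear [ 2.2  0.1 83.8] angz 0.2
```

View pics/g3scene.png

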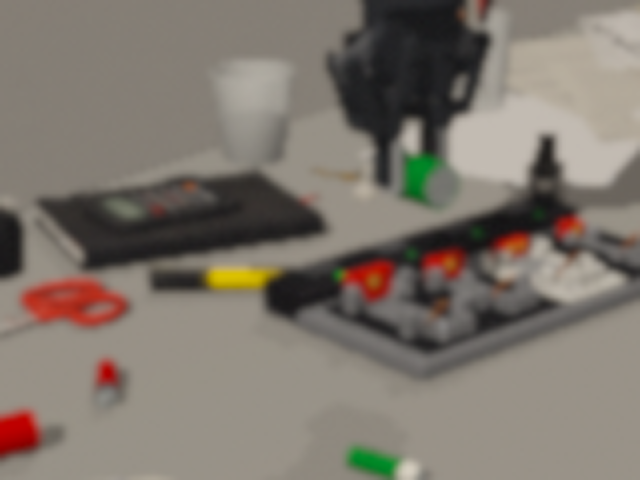

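>>> servo_tool --commands '[{"linear":[2,0,30],"angular":[0,0,0],"gripper":-1},{"linear":[2,0,50],"angular":[0,0,0],"gripper":-1},{"linear":[2,0,59],"angular":[0,0,0],"gripper":-1},{"linear":[2,0,59],"angular":[0,0,0],"gripper":-1},{"linear":[2,0,59],"angular":[0,0,0],"gripper":-1}]'

```text
time_s: 6.15
position: [0.5806, -0.1286, 0.0672]
tool_rot: [[0.979, -0.205, 0.001], [-0.205, -0.979, -0.001], [0.001, 0.0, -1.0]]
ft_force: [-0.9, 0.7, -2.1]
grip_width: 0.0315
```

```bash
python3 mv.py  bd,.040,.001; python3 - <<'E'
from h import *
for c,b in(('top',(270,120,410,250)),('scene',(240,140,340,215))):
    p=env.get_image(c);cv2.imwrite(f'pics/g4{c}.png',cv2.resize(p['frame'][b[1]:b[3],b[0]:b[2]],None,fx=6,fy=6,interpolation=2))
E
```

```text
t 6.15 P [ 0.5806 -0.1286  0.0672] yaw -11.85 tilt [ 1.2e-03 -6.0e-04 -1.0e+00] w 0.0315 F [-0.9  0.7 -2.1] q [-23.9  36.1  80.8  -0.   63.   78. ]
bd,.040,.001 linear [-0.7 -0.3 27.2] angz 0.0
```

View pics/g4scene.png

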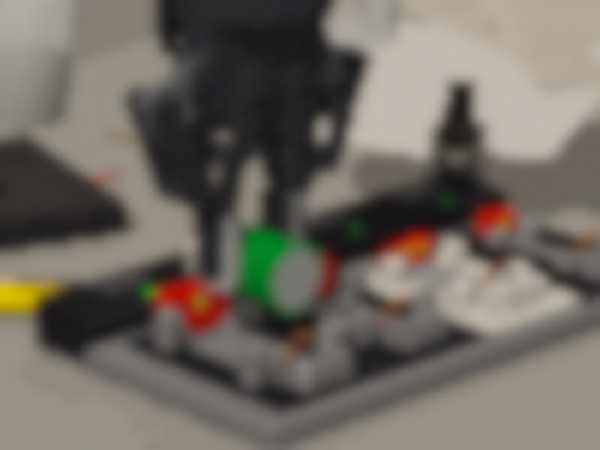

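View pics/g4top.png

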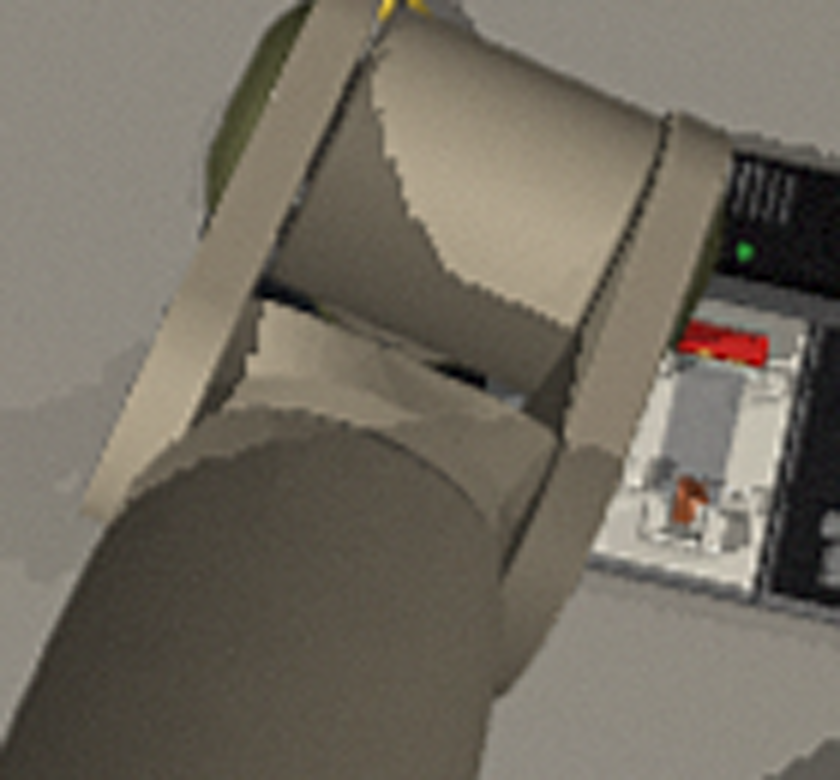

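```bash
python3 - <<'E'
from h import *
p=env.get_image('scene');S=6;b=(240,140,340,215)
c=cv2.resize(p['frame'][b[1]:b[3],b[0]:b[2]],None,fx=S,fy=S,interpolation=2)
th=np.radians(-11.85)
mod=model('d');mod=mod[mod[:,0]<0]
for z0,col in((.0481,(255,0,255)),):
    for dx,dy in((0,0),):
        uv=(proj(p,pose(mod,(.5802+dx,-.1286+dy,th),z0))-b[:2]+.5)*S-.5
        cv2.polylines(c,[cv2.convexHull(uv.round().astype(np.int32))],1,col,1)
cv2.imwrite('pics/g5.png',c)
E
```

```text
(no output)
```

View pics/g5.png

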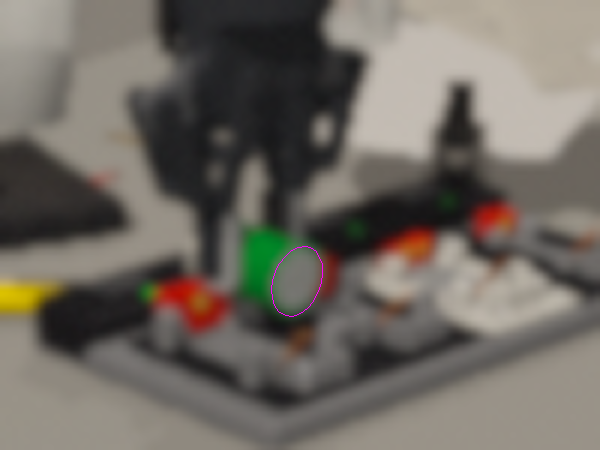

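```bash
python3 - <<'E'
from h import *
p=env.get_image('scene');S=6;b=(240,140,340,215)
p0=p;c=cv2.resize(p['frame'][b[1]:b[3],b[0]:b[2]],None,fx=S,fy=S,interpolation=2)
th=np.radians(-11.9);ux=np.array([np.cos(th),np.sin(th)]);uy=np.array([-ux[1],ux[0]])
for o,w,h,f,bw in(((.579,-.128),.0165,.023,.0345,.0195),((.564,-.198),.013,.018,.029,.016),((.549,-.2685),.01325,.013,.02825,.016)):
    for B,col in((np.array(o),(255,255,0)),(np.array(o)+[.006,-.009],(0,255,255))):
        def L(P,cl=True):
            W=np.array([[*(B+x*ux+y*uy),z] for x,y,z in P]);uv=(proj(p,W)-b[:2]+.5)*S-.5;cv2.polylines(c,[uv.round().astype(np.int32)],cl,col,1)
        t=.02+h
        L([(f,-bw,t),(f,bw,t),(f+.0105,bw,t),(f+.0105,-bw,t)]);L([(f,-bw,.02),(f,bw,.02),(f,bw,t),(f,-bw,t)])
        L([(-f,0,.02),(-f,0,.02+h*.6)])
cv2.imwrite('pics/g6.png',c)
E
```

```text
(no output)
```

View pics/g6.png

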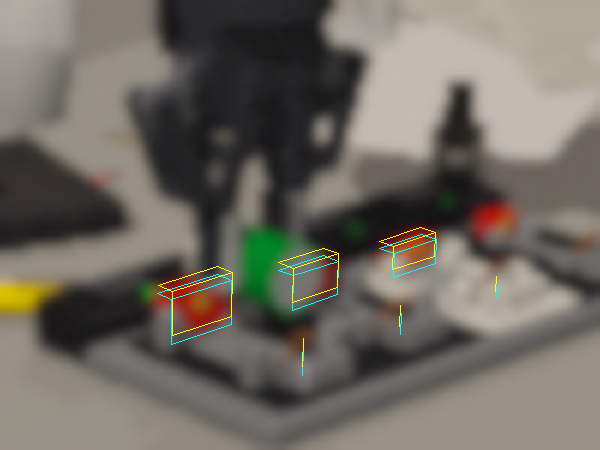

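Top and scene agree within about 2 mm once the cheeks hiding part of the block are allowed for. Lowering slowly.

>>> servo_tool --commands '[{"linear":[0,0,8],"angular":[0,0,0],"gripper":-1},{"linear":[0,0,14],"angular":[0,0,0],"gripper":-1},{"linear":[0,0,18],"angular":[0,0,0],"gripper":-1},{"linear":[0,0,21],"angular":[0,0,0],"gripper":-1},{"linear":[0,0,24],"angular":[0,0,0],"gripper":-1},{"linear":[0,0,24],"angular":[0,0,0],"gripper":-1}]'

```text
time_s: 6.95
position: [0.58, -0.1285, 0.0419]
tool_rot: [[0.979, -0.206, -0.0], [-0.206, -0.979, 0.0], [-0.001, -0.0, -1.0]]
ft_force: [0.5, 0.3, -2.3]
grip_width: 0.0318
```

```bash
python3 mv.py  bd,.039,.001; python3 - <<'E'
from h import *
for c,b in(('scene',(240,140,340,215)),):
    p=env.get_image(c);cv2.imwrite(f'pics/g7{c}.png',cv2.resize(p['frame'][b[1]:b[3],b[0]:b[2]],None,fx=6,fy=6,interpolation=2))
E
```

```text
t 6.95 P [ 0.58   -0.1285  0.0419] yaw -11.88 tilt [-5.e-04  2.e-04 -1.e+00] w 0.0318 F [ 0.5  0.3 -2.3] q [-23.9  38.   82.1   0.   59.9  78. ]
bd,.039,.001 linear [-0.1 -0.2  2.9] angz 0.0
```

View pics/g7scene.png

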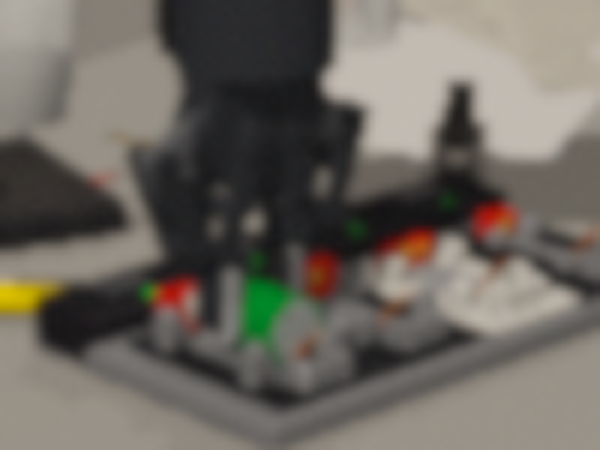

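>>> servo_tool --commands '[{"linear":[0,0,1.5],"angular":[0,0,0],"gripper":-1},{"linear":[0,0,3],"angular":[0,0,0],"gripper":-1},{"linear":[0,0,3.5],"angular":[0,0,0],"gripper":-1},{"linear":[0,0,3.5],"angular":[0,0,0],"gripper":-1}]'

```text
time_s: 7.4
position: [0.5802, -0.1285, 0.0391]
tool_rot: [[0.979, -0.206, 0.0], [-0.206, -0.979, -0.0], [0.0, 0.0, -1.0]]
ft_force: [0.8, 1.0, 2.5]
grip_width: 0.0321
```

>>> servo_tool --commands '[{"linear":[0,0,0],"angular":[0,0,0],"gripper":0.1},{"linear":[0,0,0],"angular":[0,0,0],"gripper":0.1},{"linear":[0,0,0],"angular":[0,0,0],"gripper":0.1},{"linear":[0,0,-8],"angular":[0,0,0],"gripper":0.1},{"linear":[0,0,-25],"angular":[0,0,0],"gripper":0.1},{"linear":[0,0,-60],"angular":[0,0,0],"gripper":0.1},{"linear":[0,0,-100],"angular":[0,0,0],"gripper":0.1},{"linear":[0,0,-110],"angular":[0,0,0],"gripper":0.1}]'

```text
time_s: 8.2
position: [0.5815, -0.129, 0.1538]
tool_rot: [[0.979, -0.206, 0.007], [-0.206, -0.979, -0.003], [0.008, 0.002, -1.0]]
ft_force: [0.2, -0.3, 0.8]
grip_width: 0.0473
```

```bash
python3 mv.py c,.13 c,.016; python3 - <<'E'
from h import *
for c,b in(('scene',(240,140,340,215)),):
    p=env.get_image(c);cv2.imwrite(f'pics/g8{c}.png',cv2.resize(p['frame'][b[1]:b[3],b[0]:b[2]],None,fx=6,fy=6,interpolation=2))
E
```

```text
t 8.2 P [ 0.5815 -0.129   0.1538] yaw -11.87 tilt [ 0.0071 -0.0031 -1.    ] w 0.0473 F [ 0.2 -0.3  0.8] q [-23.9  30.4  75.1   0.   74.   78. ]
c,.13 linear [-216.5 -415.6   21.5] angz -82.1
c,.016 linear [-217.4 -415.8  135.5] angz -82.1
```

View pics/g8scene.png

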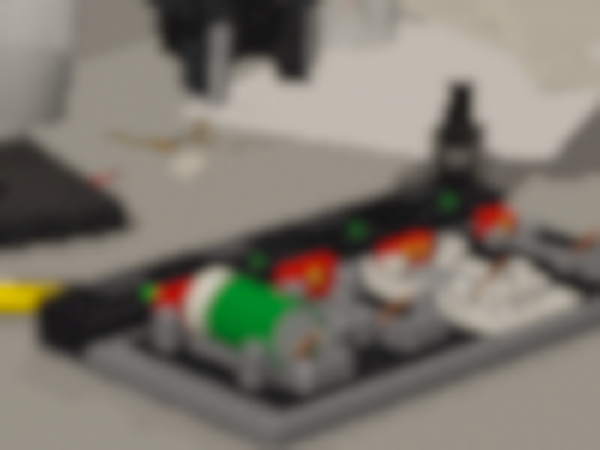

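D is seated: collar at the red block (215,300), spring on the flat end (305,345). Now the C.

>>> servo_tool --commands '[{"linear":[-216.5,-415.6,0],"angular":[0,0,-82.1],"gripper":0.2},{"linear":[-216.5,-415.6,0],"angular":[0,0,-82.1],"gripper":0.2},{"linear":[-216.5,-415.6,0],"angular":[0,0,-82.1],"gripper":0.2},{"linear":[-216.5,-415.6,0],"angular":[0,0,-82.1],"gripper":0.2},{"linear":[-216.5,-415.6,0],"angular":[0,0,-82.1],"gripper":0.2},{"linear":[-216.5,-415.6,0],"angular":[0,0,-82.1],"gripper":0.2},{"linear":[-216.5,-415.6,0],"angular":[0,0,-82.1],"gripper":0.2},{"linear":[-216.5,-415.6,0],"angular":[0,0,-82.1],"gripper":0.2},{"linear":[-216.5,-415.6,0],"angular":[0,0,-82.1],"gripper":0.2},{"linear":[-216.5,-415.6,0],"angular":[0,0,-82.1],"gripper":0.2},{"linear":[-216.5,-415.6,35],"angular":[0,0,-82.1],"gripper":0.2},{"linear":[-216.5,-415.6,70],"angular":[0,0,-82.1],"gripper":0.2},{"linear":[-216.5,-415.6,70],"angular":[0,0,-82.1],"gripper":0.2}]'

```text
time_s: 9.55
position: [0.4511, 0.3218, 0.0744]
tool_rot: [[0.338, 0.941, -0.009], [0.941, -0.338, -0.004], [-0.007, -0.007, -1.0]]
ft_force: [-0.6, 0.1, -0.1]
grip_width: 0.0515
```

```bash
python3 mv.py c,.016; python3 - <<'E'
from h import *
for c,b in(('scene',(140,200,260,300)),):
    p=env.get_image(c);cv2.imwrite(f'pics/g9{c}.png',cv2.resize(p['frame'][b[1]:b[3],b[0]:b[2]],None,fx=5,fy=5,interpolation=2))
E
```

```text
t 9.55 P [0.4511 0.3218 0.0744] yaw 70.24 tilt [-0.009  -0.0039 -1.    ] w 0.0515 F [-0.6  0.1 -0.1] q [23.3 32.5 86.9 -0.  61.2 43. ]
c,.016 linear [ 2.1  4.2 58.4] angz 0.0
```

View pics/g9scene.png

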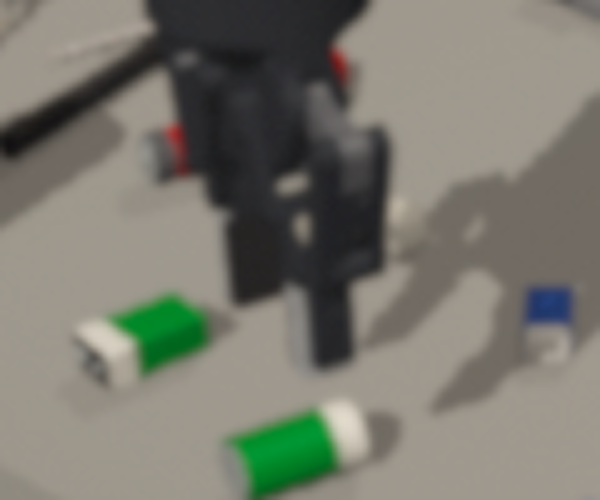

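>>> servo_tool --commands '[{"linear":[1.5,3.5,30],"angular":[0,0,0],"gripper":0.2},{"linear":[1.5,3.5,50],"angular":[0,0,0],"gripper":0.2},{"linear":[1.5,3.5,57],"angular":[0,0,0],"gripper":0.2},{"linear":[1.5,3.5,57],"angular":[0,0,0],"gripper":0.2},{"linear":[1.5,3.5,57],"angular":[0,0,0],"gripper":0.2}]'

```text
time_s: 10.1
position: [0.4583, 0.3233, 0.0233]
tool_rot: [[0.338, 0.941, 0.002], [0.941, -0.338, 0.001], [0.002, 0.002, -1.0]]
ft_force: [-0.0, 0.0, 0.3]
grip_width: 0.0514
```

```bash
python3 mv.py c,.016
```

```text
t 10.1 P [0.4583 0.3233 0.0233] yaw 70.21 tilt [ 2.1e-03  9.0e-04 -1.0e+00] w 0.0514 F [-0.   0.   0.3] q [23.1 37.1 88.8  0.  54.  42.9]
c,.016 linear [-2.1 -2.5  7.3] angz 0.0
```

>>> servo_tool --commands '[{"linear":[-2,-2.5,5],"angular":[0,0,0],"gripper":0.2},{"linear":[-2,-2.5,6.5],"angular":[0,0,0],"gripper":0.2},{"linear":[-2,-2.5,6.5],"angular":[0,0,0],"gripper":-1},{"linear":[-2,-2.5,6.5],"angular":[0,0,0],"gripper":-1},{"linear":[-2,-2.5,6.5],"angular":[0,0,0],"gripper":-1},{"linear":[-2,-2.5,6.5],"angular":[0,0,0],"gripper":-1},{"linear":[-2,-2.5,6.5],"angular":[0,0,0],"gripper":-1},{"linear":[-2,-2.5,6.5],"angular":[0,0,0],"gripper":-1}]'

```text
time_s: 10.9
position: [0.4547, 0.322, 0.0157]
tool_rot: [[0.338, 0.941, 0.0], [0.941, -0.338, 0.0], [0.0, 0.0, -1.0]]
ft_force: [-1.6, 0.2, 5.5]
grip_width: 0.0246
```

```bash
python3 mv.py c,.016
```

```text
t 10.9 P [0.4547 0.322  0.0157] yaw 70.22 tilt [ 5.e-04  2.e-04 -1.e+00] w 0.0246 F [-1.6  0.2  5.5] q [23.1 37.5 89.6  0.  52.8 42.9]
c,.016 linear [ 0.4  0.5 -0.3] angz 0.0
```

>>> servo_tool --commands '[{"linear":[0,0,-40],"angular":[0,0,0],"gripper":-1},{"linear":[0,0,-80],"angular":[0,0,0],"gripper":-1},{"linear":[0,0,-114],"angular":[0,0,0],"gripper":-1},{"linear":[0,0,-114],"angular":[0,0,0],"gripper":-1},{"linear":[0,0,-114],"angular":[0,0,0],"gripper":-1}]'

```text
time_s: 11.4
position: [0.4544, 0.3219, 0.1293]
tool_rot: [[0.338, 0.941, 0.0], [0.941, -0.338, 0.0], [0.0, 0.0, -1.0]]
ft_force: [0.1, 0.0, -1.0]
grip_width: 0.0248
```

```bash
python3 mv.py bc,.13; python3 - <<'E'
from h import *
s=env.observe();P=s['position']
for c,b in(('scene',(130,150,250,270)),):
    p=env.get_image(c);S=5;c=cv2.resize(p['frame'][b[1]:b[3],b[0]:b[2]],None,fx=S,fy=S,interpolation=2)
    uv=(proj(p,pose(model('c'),(P[0],P[1],np.radians(-109.8)),P[2]-.0157))-b[:2]+.5)*S-.5
    cv2.polylines(c,[cv2.convexHull(uv.round().astype(np.int32))],1,(255,0,255),1);cv2.imwrite(f'pics/g10.png',c)
E
```

```text
t 11.4 P [0.4544 0.3219 0.1293] yaw 70.22 tilt [ 5.e-04  2.e-04 -1.e+00] w 0.0248 F [ 0.1  0.  -1. ] q [23.1 28.6 83.2 -0.  68.2 42.9]
bc,.13 linear [-452.2  279.    -0.8] angz -97.9
```

View pics/g10.png

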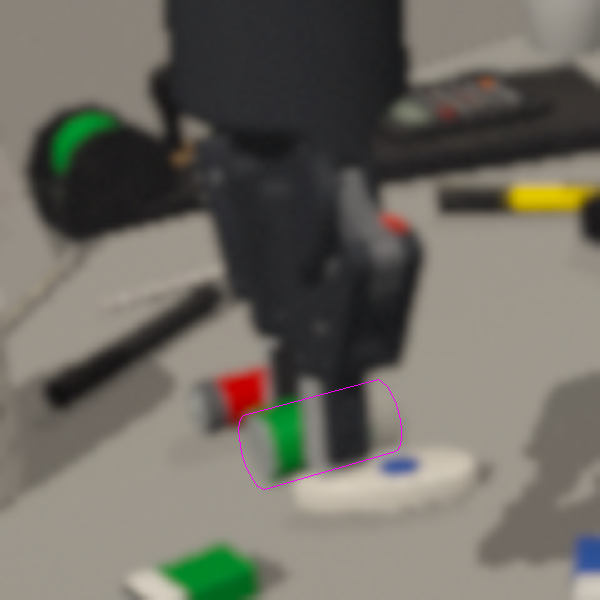

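>>> servo_tool --commands '[{"linear":[-452.2,279,0],"angular":[0,0,-97.9],"gripper":-1},{"linear":[-452.2,279,0],"angular":[0,0,-97.9],"gripper":-1},{"linear":[-452.2,279,0],"angular":[0,0,-97.9],"gripper":-1},{"linear":[-452.2,279,0],"angular":[0,0,-97.9],"gripper":-1},{"linear":[-452.2,279,0],"angular":[0,0,-97.9],"gripper":-1},{"linear":[-452.2,279,0],"angular":[0,0,-97.9],"gripper":-1},{"linear":[-452.2,279,0],"angular":[0,0,-97.9],"gripper":-1},{"linear":[-452.2,279,0],"angular":[0,0,-97.9],"gripper":-1},{"linear":[-452.2,279,0],"angular":[0,0,-97.9],"gripper":-1},{"linear":[-452.2,279,0],"angular":[0,0,-97.9],"gripper":-1},{"linear":[-452.2,279,0],"angular":[0,0,-97.9],"gripper":-1},{"linear":[-452.2,279,0],"angular":[0,0,-97.9],"gripper":-1},{"linear":[-452.2,279,0],"angular":[0,0,-97.9],"gripper":-1},{"linear":[-452.2,279,0],"angular":[0,0,-97.9],"gripper":-1},{"linear":[-452.2,279,30],"angular":[0,0,-97.9],"gripper":-1},{"linear":[-452.2,279,60],"angular":[0,0,-97.9],"gripper":-1},{"linear":[-452.2,279,66],"angular":[0,0,-97.9],"gripper":-1},{"linear":[-452.2,279,66],"angular":[0,0,-97.9],"gripper":-1},{"linear":[-452.2,279,66],"angular":[0,0,-97.9],"gripper":-1}]'

```text
time_s: 13.35
position: [0.5646, -0.1979, 0.0643]
tool_rot: [[-0.979, 0.206, 0.001], [0.206, 0.979, -0.001], [-0.001, -0.0, -1.0]]
ft_force: [0.1, 0.8, -0.7]
grip_width: 0.0248
```

```bash
python3 mv.py bc,.0357,-.001; python3 - <<'E'
from h import *
for c,b in(('scene',(240,140,340,215)),):
    p=env.get_image(c);cv2.imwrite(f'pics/g11{c}.png',cv2.resize(p['frame'][b[1]:b[3],b[0]:b[2]],None,fx=6,fy=6,interpolation=2))
E
```

```text
t 13.35 P [ 0.5646 -0.1979  0.0643] yaw 168.12 tilt [ 1.2e-03 -7.0e-04 -1.0e+00] w 0.0248 F [ 0.1  0.8 -0.7] q [ -30.6   36.6   80.3    0.    63.  -108.8]
bc,.0357,-.001 linear [-0.4 -0.2 28.6] angz 0.0
```

View pics/g11scene.png

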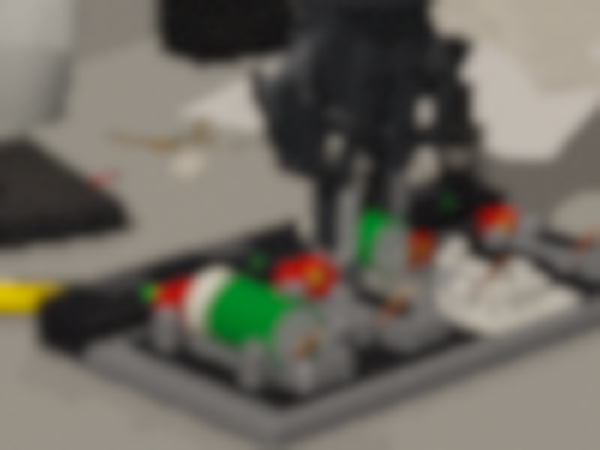

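>>> servo_tool --commands '[{"linear":[0,0,8],"angular":[0,0,0],"gripper":-1},{"linear":[0,0,14],"angular":[0,0,0],"gripper":-1},{"linear":[0,0,19],"angular":[0,0,0],"gripper":-1},{"linear":[0,0,23],"angular":[0,0,0],"gripper":-1},{"linear":[0,0,25],"angular":[0,0,0],"gripper":-1},{"linear":[0,0,27],"angular":[0,0,0],"gripper":-1},{"linear":[0,0,28.5],"angular":[0,0,0],"gripper":-1},{"linear":[0,0,29],"angular":[0,0,0],"gripper":-1},{"linear":[0,0,29],"angular":[0,0,0],"gripper":-1}]'

```text
time_s: 14.3
position: [0.5642, -0.198, 0.0357]
tool_rot: [[-0.979, 0.206, 0.001], [0.206, 0.979, -0.001], [-0.001, -0.0, -1.0]]
ft_force: [-3.5, 0.9, 11.6]
grip_width: 0.0244
```

```bash
python3 - <<'E'
from h import *
for c,b in(('scene',(240,140,340,215)),):
    p=env.get_image(c);cv2.imwrite(f'pics/g12{c}.png',cv2.resize(p['frame'][b[1]:b[3],b[0]:b[2]],None,fx=6,fy=6,interpolation=2))
E
```

```text
(no output)
```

View pics/g12scene.png

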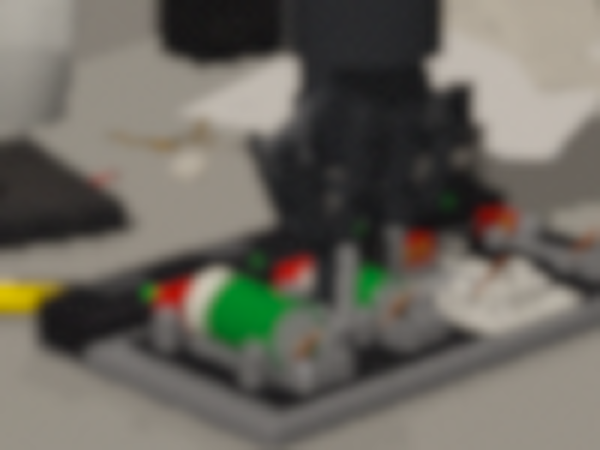

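Contact at the expected height, and the spring is in front of the flat end. Release and rise.

>>> servo_tool --commands '[{"linear":[0,0,0],"angular":[0,0,0],"gripper":-0.1},{"linear":[0,0,0],"angular":[0,0,0],"gripper":-0.1},{"linear":[0,0,0],"angular":[0,0,0],"gripper":-0.1},{"linear":[0,0,-8],"angular":[0,0,0],"gripper":-0.1},{"linear":[0,0,-25],"angular":[0,0,0],"gripper":-0.1},{"linear":[0,0,-60],"angular":[0,0,0],"gripper":-0.1},{"linear":[0,0,-100],"angular":[0,0,0],"gripper":-0.1},{"linear":[0,0,-110],"angular":[0,0,0],"gripper":-0.1},{"linear":[0,0,-110],"angular":[0,0,0],"gripper":-0.1},{"linear":[0,0,-110],"angular":[0,0,0],"gripper":-0.1}]'

```text
time_s: 15.35
position: [0.5636, -0.1977, 0.1433]
tool_rot: [[-0.979, 0.206, -0.002], [0.206, 0.979, 0.001], [0.002, 0.001, -1.0]]
ft_force: [-0.6, 0.6, -0.5]
grip_width: 0.0384
```

```bash
python3 mv.py 9v,.13 ; python3 - <<'E'
from h import *
for c,b in(('scene',(240,140,340,215)),):
    p=env.get_image(c);cv2.imwrite(f'pics/g13{c}.png',cv2.resize(p['frame'][b[1]:b[3],b[0]:b[2]],None,fx=6,fy=6,interpolation=2))
E
```

```text
t 15.35 P [ 0.5636 -0.1977  0.1433] yaw 168.12 tilt [-1.5e-03  9.0e-04 -1.0e+00] w 0.0384 F [-0.6  0.6 -0.5] q [ -30.7   31.3   75.3   -0.    73.5 -108.8]
9v,.13 linear [ 99.1 485.3  13.7] angz 90.0
```

View pics/g13scene.png

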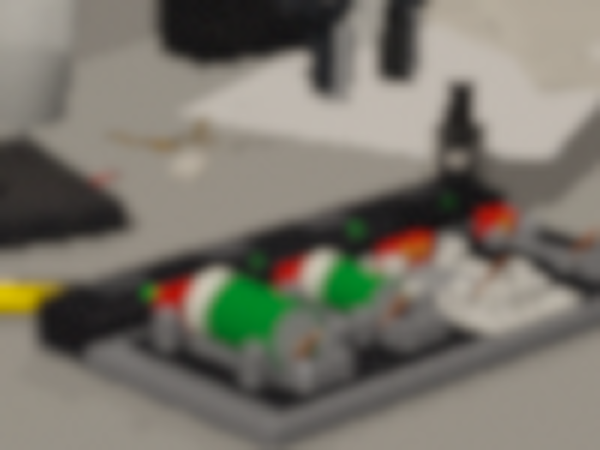

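C is seated: collar at the block (320,275), spring end at (398,305). Now the nine-volt.

>>> servo_tool --commands '[{"linear":[99.1,485.3,0],"angular":[0,0,90],"gripper":0.2},{"linear":[99.1,485.3,0],"angular":[0,0,90],"gripper":0.2},{"linear":[99.1,485.3,0],"angular":[0,0,90],"gripper":0.2},{"linear":[99.1,485.3,0],"angular":[0,0,90],"gripper":0.2},{"linear":[99.1,485.3,0],"angular":[0,0,90],"gripper":0.2},{"linear":[99.1,485.3,0],"angular":[0,0,90],"gripper":0.2},{"linear":[99.1,485.3,0],"angular":[0,0,90],"gripper":0.2},{"linear":[99.1,485.3,0],"angular":[0,0,90],"gripper":0.2},{"linear":[99.1,485.3,0],"angular":[0,0,90],"gripper":0.2},{"linear":[99.1,485.3,0],"angular":[0,0,90],"gripper":0.2},{"linear":[99.1,485.3,0],"angular":[0,0,90],"gripper":0.2},{"linear":[99.1,485.3,0],"angular":[0,0,90],"gripper":0.2},{"linear":[99.1,485.3,40],"angular":[0,0,90],"gripper":0.2},{"linear":[99.1,485.3,80],"angular":[0,0,90],"gripper":0.2},{"linear":[99.1,485.3,90],"angular":[0,0,90],"gripper":0.2},{"linear":[99.1,485.3,90],"angular":[0,0,90],"gripper":0.2},{"linear":[99.1,485.3,90],"angular":[0,0,90],"gripper":0.2}]'

```text
time_s: 17.1
position: [0.5679, 0.2972, 0.0557]
tool_rot: [[0.206, 0.979, 0.002], [0.979, -0.206, 0.001], [0.001, 0.002, -1.0]]
ft_force: [-0.2, 0.4, 0.9]
grip_width: 0.0512
```

```bash
python3 mv.py 9v,.014 ; python3 - <<'E'
from h import *
for c,b in(('scene',(120,190,240,290)),):
    p=env.get_image(c);cv2.imwrite(f'pics/g14{c}.png',cv2.resize(p['frame'][b[1]:b[3],b[0]:b[2]],None,fx=5,fy=5,interpolation=2))
E
```

```text
t 17.1 P [0.5679 0.2972 0.0557] yaw 78.13 tilt [ 1.9e-03  5.0e-04 -1.0e+00] w 0.0512 F [-0.2  0.4  0.9] q [17.1 40.6 73.1 -0.  66.2 28.9]
9v,.014 linear [ 0.1 -1.5 41.7] angz 0.0
```

View pics/g14scene.png

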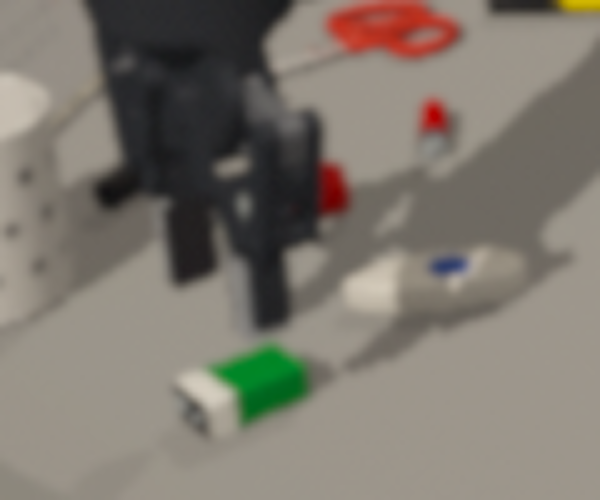

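>>> servo_tool --commands '[{"linear":[0,-1,25],"angular":[0,0,0],"gripper":0.2},{"linear":[0,-1,38],"angular":[0,0,0],"gripper":0.2},{"linear":[0,-1,41.5],"angular":[0,0,0],"gripper":0.2},{"linear":[0,-1,41.5],"angular":[0,0,0],"gripper":0.2},{"linear":[0,-1,41.5],"angular":[0,0,0],"gripper":-1},{"linear":[0,-1,41.5],"angular":[0,0,0],"gripper":-1},{"linear":[0,-1,41.5],"angular":[0,0,0],"gripper":-1},{"linear":[0,-1,41.5],"angular":[0,0,0],"gripper":-1},{"linear":[0,-1,41.5],"angular":[0,0,0],"gripper":-1},{"linear":[0,-1,41.5],"angular":[0,0,0],"gripper":-1}]' --force 40

```text
time_s: 18.15
position: [0.5666, 0.2978, 0.014]
tool_rot: [[0.206, 0.979, 0.002], [0.979, -0.206, 0.001], [0.001, 0.002, -1.0]]
ft_force: [-0.8, -0.9, 7.0]
grip_width: 0.0254
```

```bash
python3 mv.py 9v,.014
```

```text
t 18.15 P [0.5666 0.2978 0.014 ] yaw 78.13 tilt [ 2.1e-03  6.0e-04 -1.0e+00] w 0.0254 F [-0.8 -0.9  7. ] q [17.1 43.6 75.1 -0.  61.2 29. ]
9v,.014 linear [-0.2 -0.1  0. ] angz 0.0
```

>>> servo_tool --commands '[{"linear":[0,0,-40],"angular":[0,0,0],"gripper":-1},{"linear":[0,0,-80],"angular":[0,0,0],"gripper":-1},{"linear":[0,0,-114],"angular":[0,0,0],"gripper":-1},{"linear":[0,0,-114],"angular":[0,0,0],"gripper":-1},{"linear":[0,0,-114],"angular":[0,0,0],"gripper":-1}]'

```text
time_s: 18.65
position: [0.5659, 0.2976, 0.1272]
tool_rot: [[0.206, 0.979, 0.001], [0.979, -0.206, 0.0], [0.0, 0.001, -1.0]]
ft_force: [0.4, -0.3, -1.2]
grip_width: 0.0254
```

```bash
python3 mv.py b9,.13; python3 - <<'E'
from h import *
s=env.observe();P=s['position']
for c,b in(('scene',(120,140,240,250)),):
    p=env.get_image(c);S=5;c=cv2.resize(p['frame'][b[1]:b[3],b[0]:b[2]],None,fx=S,fy=S,interpolation=2)
    uv=(proj(p,pose(model('9v'),(P[0],P[1],np.radians(78.1)),P[2]-.014))-b[:2]+.5)*S-.5
    cv2.polylines(c,[cv2.convexHull(uv.round().astype(np.int32))],1,(255,0,255),1);cv2.imwrite(f'pics/g15.png',c)
E
```

```text
t 18.65 P [0.5659 0.2976 0.1272] yaw 78.13 tilt [ 8.e-04  3.e-04 -1.e+00] w 0.0254 F [ 0.4 -0.3 -1.2] q [17.1 36.1 69.   0.  74.9 29. ]
b9,.13 linear [-557.5   99.9   -3. ] angz 90.0
```

View pics/g15.png

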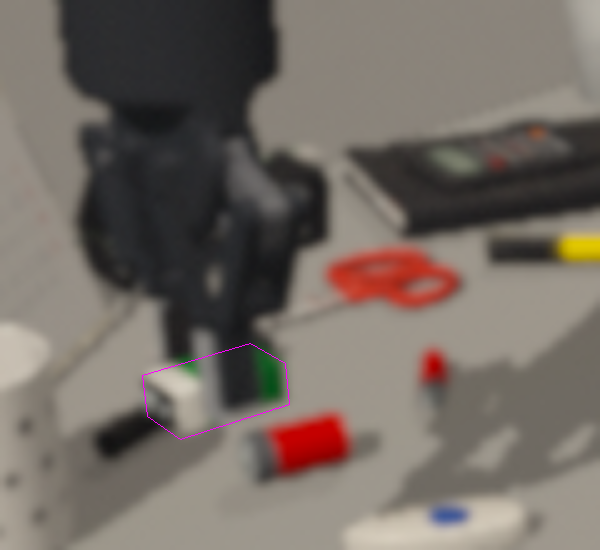

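>>> servo_tool --commands '[{"linear":[-557.5,100,-10],"angular":[0,0,90],"gripper":-1},{"linear":[-557.5,100,-10],"angular":[0,0,90],"gripper":-1},{"linear":[-557.5,100,-10],"angular":[0,0,90],"gripper":-1},{"linear":[-557.5,100,-10],"angular":[0,0,90],"gripper":-1},{"linear":[-557.5,100,-10],"angular":[0,0,90],"gripper":-1},{"linear":[-557.5,100,-10],"angular":[0,0,90],"gripper":-1},{"linear":[-557.5,100,-10],"angular":[0,0,90],"gripper":-1},{"linear":[-557.5,100,-10],"angular":[0,0,90],"gripper":-1},{"linear":[-557.5,100,-10],"angular":[0,0,90],"gripper":-1},{"linear":[-557.5,100,-10],"angular":[0,0,90],"gripper":-1},{"linear":[-557.5,100,-10],"angular":[0,0,90],"gripper":-1},{"linear":[-557.5,100,-10],"angular":[0,0,90],"gripper":-1},{"linear":[-557.5,100,-10],"angular":[0,0,90],"gripper":-1},{"linear":[-557.5,100,-10],"angular":[0,0,90],"gripper":-1},{"linear":[-557.5,100,30],"angular":[0,0,90],"gripper":-1},{"linear":[-557.5,100,60],"angular":[0,0,90],"gripper":-1},{"linear":[-557.5,100,70],"angular":[0,0,90],"gripper":-1},{"linear":[-557.5,100,70],"angular":[0,0,90],"gripper":-1},{"linear":[-557.5,100,70],"angular":[0,0,90],"gripper":-1},{"linear":[-557.5,100,70],"angular":[0,0,90],"gripper":-1}]'

```text
time_s: 20.7
position: [0.5499, -0.2687, 0.0585]
tool_rot: [[0.979, -0.205, 0.002], [-0.205, -0.979, -0.002], [0.003, 0.001, -1.0]]
ft_force: [0.3, -0.2, -0.8]
grip_width: 0.0254
```

```bash
python3 mv.py b9,.034,.001; python3 - <<'E'
from h import *
for c,b in(('scene',(270,140,370,215)),):
    p=env.get_image(c);cv2.imwrite(f'pics/g16{c}.png',cv2.resize(p['frame'][b[1]:b[3],b[0]:b[2]],None,fx=6,fy=6,interpolation=2))
E
```

```text
t 20.7 P [ 0.5499 -0.2687  0.0585] yaw -11.85 tilt [ 0.0023 -0.0017 -1.    ] w 0.0254 F [ 0.3 -0.2 -0.8] q [-37.1  38.1  78.3   0.   63.5  64.7]
b9,.034,.001 linear [ 0.   0.  24.5] angz 0.1
```

View pics/g16scene.png

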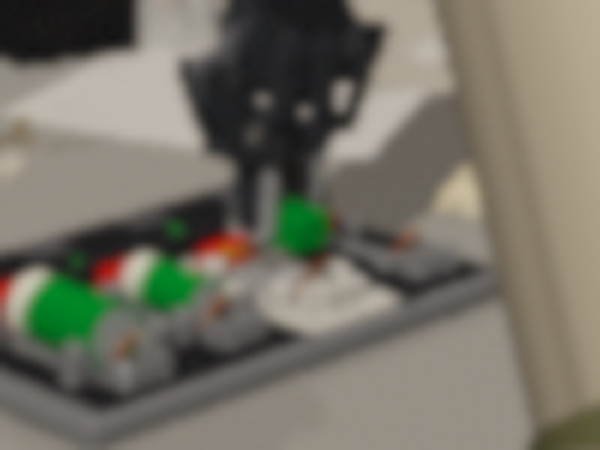

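>>> servo_tool --commands '[{"linear":[0,0,6],"angular":[0,0,0],"gripper":-1},{"linear":[0,0,11],"angular":[0,0,0],"gripper":-1},{"linear":[0,0,15],"angular":[0,0,0],"gripper":-1},{"linear":[0,0,18],"angular":[0,0,0],"gripper":-1},{"linear":[0,0,20],"angular":[0,0,0],"gripper":-1},{"linear":[0,0,22],"angular":[0,0,0],"gripper":-1},{"linear":[0,0,24],"angular":[0,0,0],"gripper":-1},{"linear":[0,0,24.5],"angular":[0,0,0],"gripper":-1},{"linear":[0,0,24.5],"angular":[0,0,0],"gripper":-1}]'

```text
time_s: 21.65
position: [0.5492, -0.2686, 0.034]
tool_rot: [[0.979, -0.206, 0.001], [-0.206, -0.979, -0.001], [0.001, 0.001, -1.0]]
ft_force: [-3.6, 3.1, 14.2]
grip_width: 0.0254
```

```bash
python3 - <<'E'
from h import *
for c,b in(('scene',(270,140,370,215)),):
    p=env.get_image(c);cv2.imwrite(f'pics/g17{c}.png',cv2.resize(p['frame'][b[1]:b[3],b[0]:b[2]],None,fx=6,fy=6,interpolation=2))
E
```

```text
(no output)
```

View pics/g17scene.png

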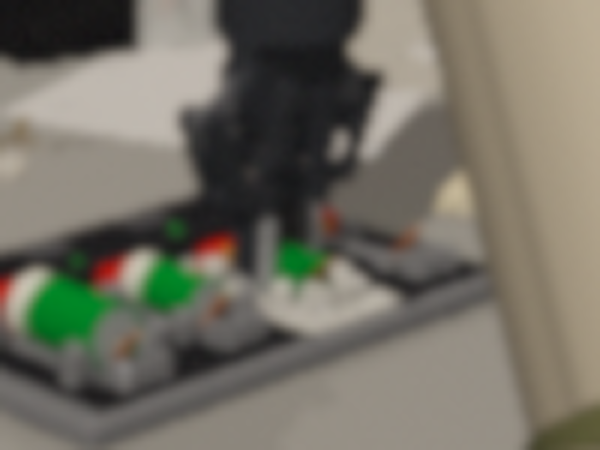

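>>> servo_tool --commands '[{"linear":[0,0,0],"angular":[0,0,0],"gripper":-0.1},{"linear":[0,0,0],"angular":[0,0,0],"gripper":-0.1},{"linear":[0,0,0],"angular":[0,0,0],"gripper":-0.1},{"linear":[0,0,-8],"angular":[0,0,0],"gripper":-0.1},{"linear":[0,0,-25],"angular":[0,0,0],"gripper":-0.1},{"linear":[0,0,-60],"angular":[0,0,0],"gripper":-0.1},{"linear":[0,0,-100],"angular":[0,0,0],"gripper":-0.1},{"linear":[0,0,-110],"angular":[0,0,0],"gripper":-0.1},{"linear":[0,0,-110],"angular":[0,0,0],"gripper":-0.1},{"linear":[0,0,-110],"angular":[0,0,0],"gripper":-0.1}]'

```text
time_s: 22.7
position: [0.5487, -0.2682, 0.1412]
tool_rot: [[0.979, -0.206, -0.002], [-0.206, -0.979, 0.001], [-0.002, -0.001, -1.0]]
ft_force: [0.2, -0.3, -0.9]
grip_width: 0.0383
```

```bash
python3 mv.py aa,.13 ; python3 - <<'E'
from h import *
for c,b in(('scene',(270,140,370,215)),):
    p=env.get_image(c);cv2.imwrite(f'pics/g18{c}.png',cv2.resize(p['frame'][b[1]:b[3],b[0]:b[2]],None,fx=6,fy=6,interpolation=2))
E
```

```text
t 22.7 P [ 0.5487 -0.2682  0.1412] yaw -11.88 tilt [-0.0016  0.0012 -1.    ] w 0.0383 F [ 0.2 -0.3 -0.9] q [-37.1  32.7  73.1  -0.   74.4  64.7]
aa,.13 linear [-143.1 -296.5   11.7] angz 166.9
```

View pics/g18scene.png

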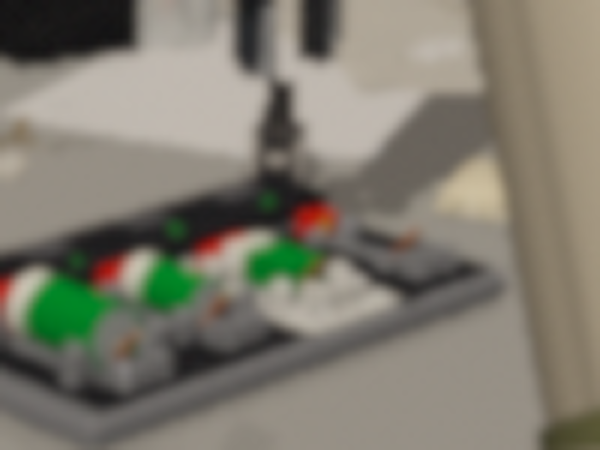

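9V is seated: collar at the block (235,245). Now the AA; a half-turn-equivalent grasp needs only a 13° turn here.

>>> servo_tool --commands '[{"linear":[-143.1,-296.5,0],"angular":[0,0,-13.1],"gripper":-0.1},{"linear":[-143.1,-296.5,0],"angular":[0,0,-13.1],"gripper":-0.1},{"linear":[-143.1,-296.5,0],"angular":[0,0,-13.1],"gripper":-0.1},{"linear":[-143.1,-296.5,0],"angular":[0,0,-13.1],"gripper":-0.1},{"linear":[-143.1,-296.5,0],"angular":[0,0,-13.1],"gripper":-0.1},{"linear":[-143.1,-296.5,0],"angular":[0,0,-13.1],"gripper":-0.1},{"linear":[-143.1,-296.5,0],"angular":[0,0,-13.1],"gripper":-0.1},{"linear":[-143.1,-296.5,0],"angular":[0,0,-13.1],"gripper":-0.1},{"linear":[-143.1,-296.5,40],"angular":[0,0,-13.1],"gripper":-0.1},{"linear":[-143.1,-296.5,80],"angular":[0,0,-13.1],"gripper":-0.1},{"linear":[-143.1,-296.5,90],"angular":[0,0,-13.1],"gripper":-0.1},{"linear":[-143.1,-296.5,90],"angular":[0,0,-13.1],"gripper":-0.1},{"linear":[-143.1,-296.5,90],"angular":[0,0,-13.1],"gripper":-0.1}]'

```text
time_s: 24.05
position: [0.4708, 0.0506, 0.0532]
tool_rot: [[1.0, 0.021, 0.001], [0.021, -1.0, -0.0], [0.001, 0.0, -1.0]]
ft_force: [0.6, 0.0, -0.0]
grip_width: 0.0388
```

```bash
sed -i "s/'aa':(.4696,.0514,181.2)/'aa':(.4696,.0514,1.2)/; s/'ba':(.534,-.339,-11.9)/'ba':(.534,-.339,168.1)/" mv.py; python3 mv.py aa,.0135 ; python3 - <<'E'
from h import *
for c,b in(('scene',(220,190,340,290)),):
    p=env.get_image(c);cv2.imwrite(f'pics/g19{c}.png',cv2.resize(p['frame'][b[1]:b[3],b[0]:b[2]],None,fx=5,fy=5,interpolation=2))
E
```

```text
t 24.05 P [0.4708 0.0506 0.0532] yaw 1.2 tilt [ 1.e-03 -2.e-04 -1.e+00] w 0.0388 F [ 0.6  0.  -0. ] q [ -8.2  28.3 101.4  -0.   50.2  80.6]
aa,.0135 linear [-1.2 -0.8 39.7] angz -0.0
```

View pics/g19scene.png

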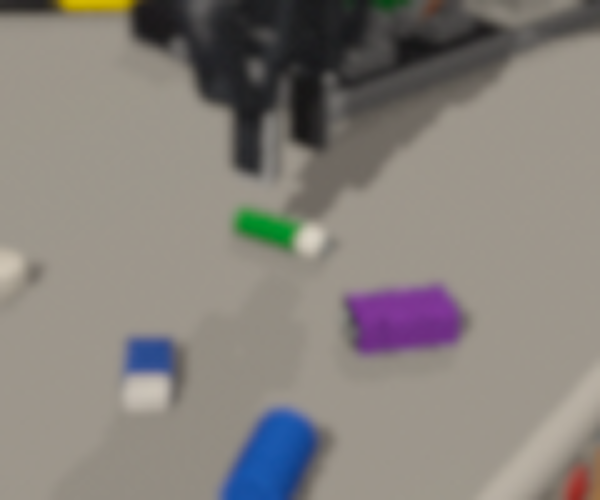

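>>> servo_tool --commands '[{"linear":[-1,-0.5,20],"angular":[0,0,0],"gripper":-0.1},{"linear":[-1,-0.5,32],"angular":[0,0,0],"gripper":-0.1},{"linear":[-1,-0.5,39],"angular":[0,0,0],"gripper":-0.1},{"linear":[-1,-0.5,39.5],"angular":[0,0,0],"gripper":-0.1},{"linear":[-1,-0.5,39.5],"angular":[0,0,0],"gripper":-1},{"linear":[-1,-0.5,39.5],"angular":[0,0,0],"gripper":-1},{"linear":[-1,-0.5,39.5],"angular":[0,0,0],"gripper":-1},{"linear":[-1,-0.5,39.5],"angular":[0,0,0],"gripper":-1},{"linear":[-1,-0.5,39.5],"angular":[0,0,0],"gripper":-1},{"linear":[-1,-0.5,39.5],"angular":[0,0,0],"gripper":-1}]' --force 40

```text
time_s: 25.1
position: [0.4696, 0.0514, 0.0137]
tool_rot: [[1.0, 0.021, 0.002], [0.021, -1.0, -0.0], [0.002, 0.0, -1.0]]
ft_force: [-0.8, -0.2, 6.9]
grip_width: 0.0128
```

```bash
python3 mv.py aa,.0135
```

```text
t 25.1 P [0.4696 0.0514 0.0137] yaw 1.22 tilt [ 1.8e-03 -3.0e-04 -1.0e+00] w 0.0128 F [-0.8 -0.2  6.9] q [ -8.2  32.3 103.6  -0.   44.   80.6]
aa,.0135 linear [-0.   0.   0.2] angz 0.0
```

>>> servo_tool --commands '[{"linear":[0,0,-40],"angular":[0,0,0],"gripper":-1},{"linear":[0,0,-80],"angular":[0,0,0],"gripper":-1},{"linear":[0,0,-114],"angular":[0,0,0],"gripper":-1},{"linear":[0,0,-114],"angular":[0,0,0],"gripper":-1},{"linear":[0,0,-114],"angular":[0,0,0],"gripper":-1}]'

```text
time_s: 25.6
position: [0.4691, 0.0515, 0.1272]
tool_rot: [[1.0, 0.021, 0.001], [0.021, -1.0, -0.0], [0.001, 0.0, -1.0]]
ft_force: [0.1, 0.0, -1.7]
grip_width: 0.013
```

```bash
python3 mv.py ba,.13; python3 - <<'E'
from h import *
s=env.observe();P=s['position']
for c,b in(('scene',(230,130,350,240)),):
    p=env.get_image(c);S=5;c=cv2.resize(p['frame'][b[1]:b[3],b[0]:b[2]],None,fx=S,fy=S,interpolation=2)
    uv=(proj(p,pose(model('aa'),(P[0],P[1],np.radians(181.2)),P[2]-.0137))-b[:2]+.5)*S-.5
    cv2.polylines(c,[cv2.convexHull(uv.round().astype(np.int32))],1,(255,0,255),1);cv2.imwrite(f'pics/g20.png',c)
E
```

```text
t 25.6 P [0.4691 0.0515 0.1272] yaw 1.23 tilt [ 1.5e-03 -2.0e-04 -1.0e+00] w 0.013 F [ 0.1  0.  -1.7] q [-8.1 21.4 96.8  0.  61.7 80.6]
ba,.13 linear [ 56.5 391.8  -2.6] angz -166.9
```

View pics/g20.png

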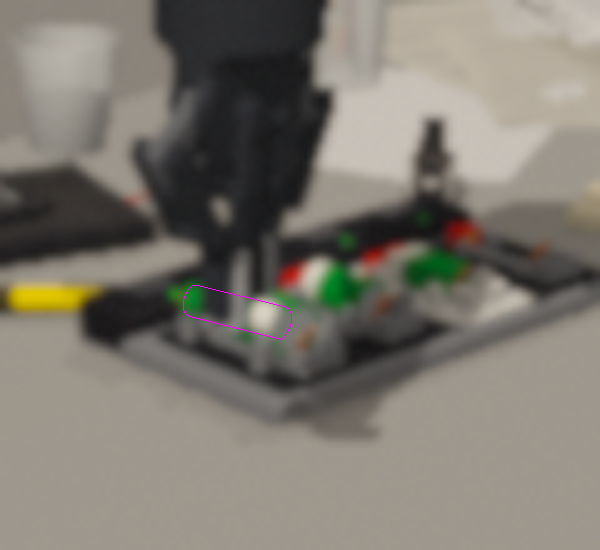

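>>> servo_tool --commands '[{"linear":[58,391.5,-10],"angular":[0,0,-166.9],"gripper":-1},{"linear":[58,391.5,-10],"angular":[0,0,-166.9],"gripper":-1},{"linear":[58,391.5,-10],"angular":[0,0,-166.9],"gripper":-1},{"linear":[58,391.5,-10],"angular":[0,0,-166.9],"gripper":-1},{"linear":[58,391.5,-10],"angular":[0,0,-166.9],"gripper":-1},{"linear":[58,391.5,-10],"angular":[0,0,-166.9],"gripper":-1},{"linear":[58,391.5,-10],"angular":[0,0,-166.9],"gripper":-1},{"linear":[58,391.5,-10],"angular":[0,0,-166.9],"gripper":-1},{"linear":[58,391.5,-10],"angular":[0,0,-166.9],"gripper":-1},{"linear":[58,391.5,-10],"angular":[0,0,-166.9],"gripper":-1},{"linear":[58,391.5,-10],"angular":[0,0,-166.9],"gripper":-1},{"linear":[58,391.5,-10],"angular":[0,0,-166.9],"gripper":-1},{"linear":[58,391.5,-10],"angular":[0,0,-166.9],"gripper":-1},{"linear":[58,391.5,-10],"angular":[0,0,-166.9],"gripper":-1},{"linear":[58,391.5,-10],"angular":[0,0,-166.9],"gripper":-1},{"linear":[58,391.5,-10],"angular":[0,0,-166.9],"gripper":-1},{"linear":[58,391.5,-10],"angular":[0,0,-166.9],"gripper":-1},{"linear":[58,391.5,-10],"angular":[0,0,-166.9],"gripper":-1},{"linear":[58,391.5,-10],"angular":[0,0,-166.9],"gripper":-1},{"linear":[58,391.5,-10],"angular":[0,0,-166.9],"gripper":-1}]'

```text
time_s: 27.65
position: [0.535, -0.3383, 0.1347]
tool_rot: [[-0.98, 0.2, -0.003], [0.2, 0.98, 0.002], [0.003, 0.002, -1.0]]
ft_force: [-0.4, 0.3, -0.5]
grip_width: 0.0129
```

```bash
python3 mv.py ba,.06,-.0015
```

```text
t 27.65 P [ 0.535  -0.3383  0.1347] yaw 168.46 tilt [-0.0026  0.0024 -1.    ] w 0.0129 F [-0.4  0.3 -0.5] q [ -43.    35.2   69.4   -0.    75.6 -121.5]
ba,.06,-.0015 linear [-0.9 -1.  74.7] angz 0.4
```

>>> servo_tool --commands '[{"linear":[-0.5,-0.5,40],"angular":[0,0,0.4],"gripper":-1},{"linear":[-0.5,-0.5,68],"angular":[0,0,0.4],"gripper":-1},{"linear":[-0.5,-0.5,76],"angular":[0,0,0.4],"gripper":-1},{"linear":[-0.5,-0.5,76],"angular":[0,0,0.4],"gripper":-1},{"linear":[-0.5,-0.5,76],"angular":[0,0,0.4],"gripper":-1},{"linear":[-0.5,-0.5,76],"angular":[0,0,0.4],"gripper":-1}]'

```text
time_s: 28.25
position: [0.5364, -0.3397, 0.0622]
tool_rot: [[-0.977, 0.213, 0.002], [0.213, 0.977, -0.002], [-0.002, -0.001, -1.0]]
ft_force: [-0.0, -0.2, -0.2]
grip_width: 0.0128
```

```bash
python3 mv.py ba,.0337,-.0015; python3 - <<'E'
from h import *
for c,b in(('scene',(290,130,390,205)),):
    p=env.get_image(c);cv2.imwrite(f'pics/g21{c}.png',cv2.resize(p['frame'][b[1]:b[3],b[0]:b[2]],None,fx=6,fy=6,interpolation=2))
E
```

```text
t 28.25 P [ 0.5364 -0.3397  0.0622] yaw 167.73 tilt [ 0.0018 -0.0017 -1.    ] w 0.0128 F [-0.  -0.2 -0.2] q [ -43.    39.7   73.9    0.    66.3 -120.7]
ba,.0337,-.0015 linear [ 1.   0.2 28.5] angz -0.4
```

View pics/g21scene.png

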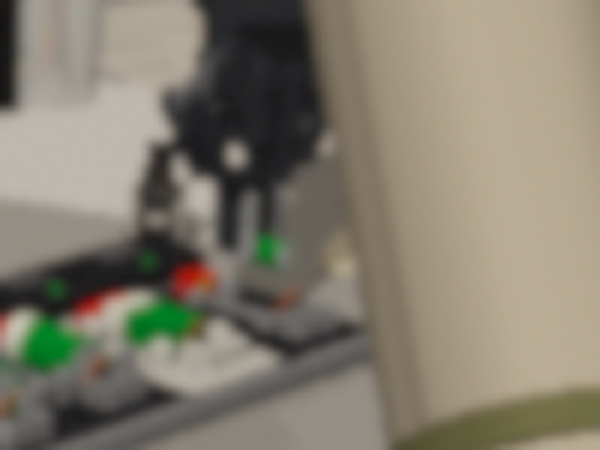

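>>> servo_tool --commands '[{"linear":[0.8,0,8],"angular":[0,0,-0.4],"gripper":-1},{"linear":[0.8,0,14],"angular":[0,0,-0.4],"gripper":-1},{"linear":[0.8,0,18],"angular":[0,0,-0.4],"gripper":-1},{"linear":[0.8,0,21],"angular":[0,0,-0.4],"gripper":-1},{"linear":[0.8,0,23],"angular":[0,0,-0.4],"gripper":-1},{"linear":[0.8,0,25],"angular":[0,0,-0.4],"gripper":-1},{"linear":[0.8,0,26.5],"angular":[0,0,-0.4],"gripper":-1},{"linear":[0.8,0,28],"angular":[0,0,-0.4],"gripper":-1},{"linear":[0.8,0,28],"angular":[0,0,-0.4],"gripper":-1}]'

```text
time_s: 29.2
position: [0.5351, -0.3391, 0.0338]
tool_rot: [[-0.979, 0.206, 0.0], [0.206, 0.979, -0.001], [-0.001, -0.0, -1.0]]
ft_force: [-2.2, 1.4, 7.5]
grip_width: 0.0127
```

```bash
python3 mv.py ba,.0337,-.0015; python3 - <<'E'
from h import *
for c,b in(('scene',(290,130,390,205)),):
    p=env.get_image(c);cv2.imwrite(f'pics/g22{c}.png',cv2.resize(p['frame'][b[1]:b[3],b[0]:b[2]],None,fx=6,fy=6,interpolation=2))
E
```

```text
t 29.2 P [ 0.5351 -0.3391  0.0338] yaw 168.13 tilt [ 5.e-04 -5.e-04 -1.e+00] w 0.0127 F [-2.2  1.4  7.5] q [ -43.    41.6   75.4   -0.    62.9 -121.2]
ba,.0337,-.0015 linear [-0.4 -0.1  0.1] angz 0.0
```

View pics/g22scene.png

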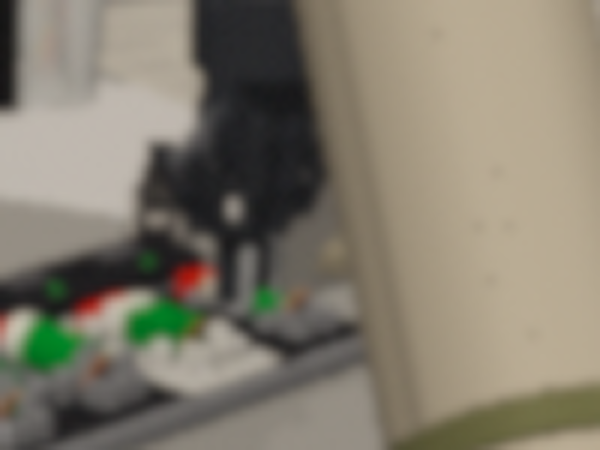

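Floor contact at the right height. I'll release, rise, and move aside so the top camera can see the charger.

>>> servo_tool --commands '[{"linear":[0,0,0],"angular":[0,0,0],"gripper":-0.35},{"linear":[0,0,0],"angular":[0,0,0],"gripper":-0.35},{"linear":[0,0,0],"angular":[0,0,0],"gripper":-0.35},{"linear":[0,0,-8],"angular":[0,0,0],"gripper":-0.35},{"linear":[0,0,-25],"angular":[0,0,0],"gripper":-0.35},{"linear":[0,0,-60],"angular":[0,0,0],"gripper":-0.35},{"linear":[0,0,-110],"angular":[0,0,0],"gripper":-0.35},{"linear":[0,0,-150],"angular":[0,0,0],"gripper":-0.35},{"linear":[50,-30,-160],"angular":[0,0,0],"gripper":-0.35},{"linear":[120,-90,-160],"angular":[0,0,0],"gripper":-0.35},{"linear":[180,-120,-160],"angular":[0,0,0],"gripper":-0.35},{"linear":[280,-150,-160],"angular":[0,0,0],"gripper":-0.35},{"linear":[280,-150,-160],"angular":[0,0,0],"gripper":-0.35},{"linear":[280,-150,-160],"angular":[0,0,0],"gripper":-0.35},{"linear":[280,-150,-160],"angular":[0,0,0],"gripper":-0.35}]'

```text
time_s: 30.75
position: [0.227, -0.4286, 0.1935]
tool_rot: [[-0.978, 0.209, -0.001], [0.209, 0.978, -0.001], [0.0, -0.001, -1.0]]
ft_force: [0.5, 0.4, 0.5]
grip_width: 0.0276
```

```bash
python3 mv.py; python3 - <<'E'
from h import *
for c,b,S in(('top',(290,130,450,235),5),('scene',(240,140,370,225),6)):
    p=env.get_image(c);cv2.imwrite(f'pics/g23{c}.png',cv2.resize(p['frame'][b[1]:b[3],b[0]:b[2]],None,fx=S,fy=S,interpolation=2))
    cv2.imwrite(f'pics/full{c}.png',p['frame'])
E
```

```text
t 30.75 P [ 0.227  -0.4286  0.1935] yaw 167.96 tilt [-5.e-04 -7.e-04 -1.e+00] w 0.0276 F [0.5 0.4 0.5] q [ -76.1   17.9   89.1   -0.    73.  -154. ]
```

View pics/g23scene.png

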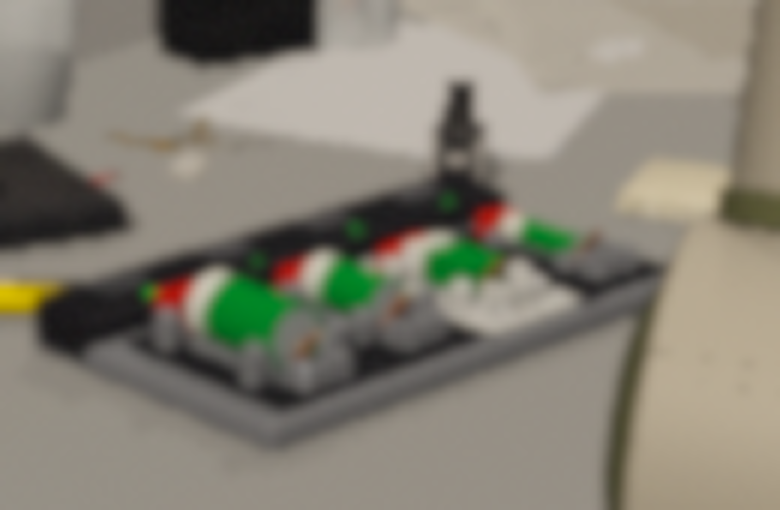

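View pics/fulltop.png

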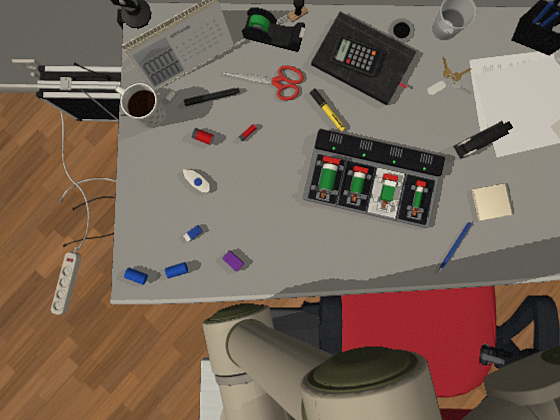

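```bash
python3 - <<'E'
from h import *
p=env.get_image('top');b=(300,140,440,230);S=5
c=cv2.resize(p['frame'][b[1]:b[3],b[0]:b[2]],None,fx=S,fy=S,interpolation=2)
th=np.radians(-11.9);ux=np.array([np.cos(th),np.sin(th)])
for n,o in(('d',(.579,-.128)),('c',(.564,-.198)),('9v',(.549,-.2685)),('aa',(.534,-.339))):
    o=np.array(o)+.001*ux
    uv=(proj(p,pose(model(n),(*o,th),.02))-b[:2]+.5)*S-.5
    cv2.polylines(c,[cv2.convexHull(uv.round().astype(np.int32))],1,(255,0,255),1)
cv2.imwrite('pics/g24.png',c)
E
```

```text
(no output)
```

View pics/g24.png

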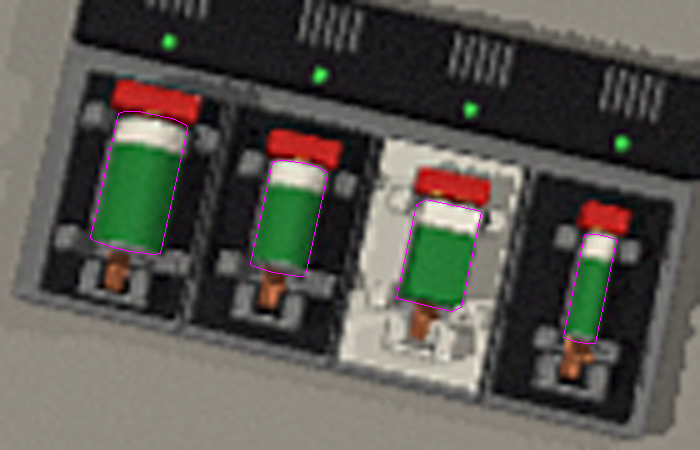

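View pics/g23top.png

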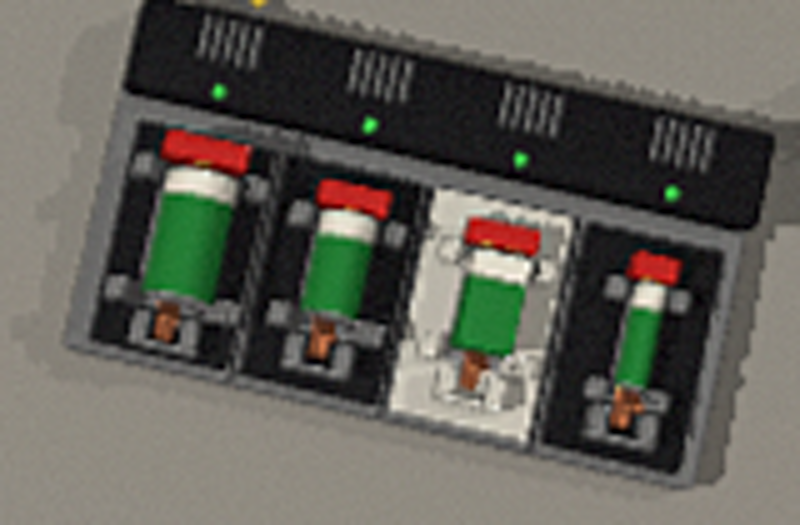

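All four lie at the predicted outlines, collars at the red blocks. The reds still show at (203,136) and (248,132).

```bash
python3 -c "
from rig import env
print(env.close_job())"
```

```text
the job is handed in; nothing more can be done
None
```

All four green batteries are in their own cradles and the job is handed in; no verdict came back. I gripped each one across its middle, turned it so its collar faced the red block, lowered it until it touched the cradle floor, released it and moved the arm clear. That took about 31 s of the 109 s allowed.

- **Placement:** in the last top picture each battery lies on its predicted outline to within about a pixel (roughly 2 mm). The collars are at the red blocks and the springs press on the opposite ends. The scene picture agrees.
- **Red batteries:** both show at the same pixels as at the start, (203,136) and (248,132). I did not touch the blue and purple look-alikes.
- **Forces:** the wrist force was at most about 14 N wherever I read it, at the end of each move.
- **Disagreement:** locating the charger from the red blocks put it about 10 mm farther away in the scene camera than in the top camera. I put most of this down to the cradle cheeks hiding the lower part of the blocks, so I used the top camera's position. The first floor contact, with the D cell, came at the expected height, and the final pictures bear the position out.

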